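# Load two aluminium blocks into the spring-fed magazine

### The arm

A 7-joint arm with a two-finger parallel gripper is mounted at the origin on the work surface. World frame = base frame: x ahead of the robot, y to its left, z up, the work surface at z = 0. Lengths are in m, angles in rad, forces in N, time in s.
With the tool pointing down it reaches from about 0.35 to 0.9 m from the base axis. Payload 8.1 kg.
Tool frame: the origin (TCP) lies between the finger pads; the fingertips stand 19 mm ahead of it and the grasp point (between the pads) is the TCP; y points along the fingers, x is the direction in which the jaws open and shut, and the axes are right-handed (so a half turn about y gives the same grasp; the last joint's range is limited). The gripper opens to 92 mm and grips with 3 to 60 N. Pads are 19 mm wide; open, the fingers measure 130 mm over their backs; the gripper's body (75 mm by 190 mm) begins 47 mm behind the grasp point.
Start: joints at [-1.379, 0.434, 0.025, 1.573, -0.012, 1.134, -0.075], TCP at [0.182, 0.598, 0.246] pointing down, gripper open.
Joint ranges: [-2.62, 2.62], [-0.44, 2.09], [-1.27, 1.32], [0.08, 2.57], [-1.32, 4.46], [0.12, 2], [-2.74, 2.74]. Speed limits (rad/s): [2.22, 2.22, 3.01, 3.01, 3.14, 3.14, 3.14].

### API

Orientations are given as a rotation vector (axis times angle).
In Python, from cell import arm gives the robot as it stands.
- The arm moves only by the tool move_arm, never from a script. Its argument "series" is a list of rows, each an object of numbers: "x", "y", "z": the shift along the tool's x, y, z in cm; "rx", "ry", "rz": the turn, a rotation vector about the tool's x, y, z in rad. In form: [{"x": .., "y": .., "z": .., "rx": .., "ry": .., "rz": ..}, ...]. A call has 1 to 12 rows; each row shifts and turns the pose as measured when the row begins, along the tool's axes as they then stand; what a row does not reach is not made up. A row lasts 1/8 s, in which the tool goes at most 62.5 mm and 10.7 degrees, less where a joint would pass 70% of its speed; a pose out of reach is approached as far as the arm can. A call is refused whole if a number of a shift passes 6.25 or a number of a turn 0.188, either way. A call with a gripper value outside its range is refused whole. "jaw" is the finger opening in cm, from 0 to 9.18, set as the call begins (left out, the last holds). The fingers move at their own pace and stop on an object; "newtons" is the grip in N (left out, the last holds). Time passes only in rows, so rows that do not move let the fingers close. It gives the time, the measured TCP pose, the force and the opening at its end, in the units of the state.
- arm.observe(): the state, without advancing time (a new reading comes with each control period).
- arm.get_image(name): name is "scene" or "top" or "wrist"; returns the picture (480x640x3 uint8, blue, green, red); there is no depth.
- arm.camera_params(name): a dict with "K" (3x3 intrinsics, pixels), "R" (3x3) and "t" (3): a world point X has camera coordinates R X + t; the wrist camera has in their place "tool_from_camera" (4x4, takes a point from camera to tool coordinates, whose origin is the TCP and whose axes are the tool frame's). Camera axes: x right, y down, z forward; pixel columns grow to the right and rows downward; lengths in m; the calibration is good to about 2 mm. A picture is of the moment at which its call begins: read the wrist's pose just before it. camera_params takes no time and is no camera call.
- arm.sign_off(): hands the job in, once; it reports no verdict.
The state is a dict: "clock": time; "joints": joint angles; "dq": joint speeds; "joint_efforts": joint torques, N m; "position": TCP position; "ee_rot": TCP orientation; "force": force on the tool from outside, world axes, zero at the start; "ft_torque": the same for the moment, N m; "width": opening from 0.0 (shut) to 1.0 (fully open).
Only numpy, scipy, OpenCV 4.12 (cv2) and the standard library are available. Lean on these libraries where they do the work, as an engineer would, in place of code of your own. Each camera call takes 0.05 s, during which the arm holds its last target.

### The job

Pull the magazine's yellow sprung follower back until the red catch holds it by itself, then set both bored aluminium blocks upright in the empty track, one behind the other, while the follower stays back. Then press the red pad to free the follower, so that it closes up and holds the two blocks pressed together against the front stop. Leave the dark steel block and everything else on the table where it is.

Things in the scene. Friction and masses are not known exactly. Their poses are not given: they have to be found in the camera images.
- magazine: Fixed feed magazine: blue base plate 394 x 80 x 12 mm. Origin on the table under the track, 7 mm from the plate's centre towards the stop; x runs along the track from stop to catch, y across, z up. Track floor 12 mm above the table; channel 45 mm wide between steel walls whose lips flare to 60 mm wide at the top, 31 mm up. Blue front stop across the track: top 40 mm up, inner face at x = -170 mm.
- track_start (a point): Point on the track floor (12 mm above the table), on the track's centre line, at the inner face of the front stop. Same axes as the magazine: blocks lie on its +x side.
- follower (a joint): Travel (m) of the yellow follower = free track between stop and follower: 0 = home (start), grows as it is pulled back to the catch, end 0.180. Spring towards home: 4 N at 0, 10 N at 0.165, plus 30 N per m/s damping. The catch snaps in by itself at about 0.165 (4 N more) and holds it hands-off. Closed on both blocks it reads 0.128.
- paddle (a point): Middle of the top edge of the follower's upright yellow paddle, 85 mm above the table; moves with it. Paddle: 12 mm thick along the track, 36 mm wide, from 42 to 85 mm above the table; push it from the stop side with shut fingers, or pinch it. It lies 14 mm behind the follower's front face. Follower body 36 mm long, top 42 mm up.
- catch (a joint): Angle in rad of the red catch, a sprung rocker at the end of the track: 0 = at rest (it springs back by itself), growing as its pad is pressed down, stop at 0.35. It lets the follower go at 0.12 to 0.2, that is with the pad pressed about 6 to 11 mm down.
- catch_pad (a point): Centre of the top of the red press pad, 40 mm across the track, 34 mm along it, 61 mm above the table at rest, on the centre line 356 mm from the front stop's inner face (50 mm beyond the rocker's pivot). Press straight down with 4 to 6 N; its stop is about 17 mm down.
- block_a: Aluminium block 64 mm long (x), 36 mm wide (y), 56 mm high, about 0.3 kg, with a dark round bore showing on both ends and a small dark hole in its top. Origin at the centre of its underside. Stands upright; grip across the 36 mm width. Goes in the track with its length along it, either way round; its top is then 68 mm above the table.
- block_b: Second aluminium block, the same in every way as block_a; the two are interchangeable in the track.
- dark_block: Dark steel block of the same 64 x 36 x 56 mm, without bore or hole, 0.8 kg; bystander, origin at the centre of its underside. It does not belong in the magazine.
- wrench: Wrench 170 mm long lying on the table just beyond the magazine; bystander.
- brush: Brush 190 mm long lying on the table between robot and magazine; bystander.
- strap_clamp: Dark slotted clamp bar 130 x 36 x 16 mm with a nut and bolt, 43 mm high in all, lying on the table between robot and magazine; bystander.
- can: Can with a green label, 66 mm across, 100 mm high, standing right of the magazine's stop end; bystander.
- angle: Dark steel angle bracket 90 x 50 x 79 mm standing right of the magazine; bystander.
Things that resemble listed ones, but are neither listed nor needed, are in the scene too. Leave any pink look-alike of the block_b alone. Leave any green look-alike of the block_a alone.

How it is judged:
On the way, in this order (a step that is already met when the one before it is completed fails the run):
1. the follower is held back by the catch, with the robot touching nothing (value of joint follower above 0.155 m and contact force between each of the fingers, the arm and anything else below 0.2 N), for 0.2 s.
2. both aluminium blocks stand on the track floor in front of the follower, which is still held back (value of joint follower above 0.155 m and x of block_a in the frame of track_start between 0.028 and 0.14 m and y of block_a in the frame of track_start between -0.008 and 0.008 m and z of block_a in the frame of track_start between -0.004 and 0.004 m and angle between each of block_a, block_b's own z axis and vertical below 0.1 rad and x of block_b in the frame of track_start between 0.028 and 0.14 m and y of block_b in the frame of track_start between -0.008 and 0.008 m and z of block_b in the frame of track_start between -0.004 and 0.004 m), for 0.2 s.
At the end, for the whole second after the job is handed in: Follower closed on both aluminium blocks (travel 0.122 to 0.133 m), catch at rest (under 0.05 rad); both blocks at rest between stop and follower, upright within 0.1 rad, on the track floor within 4 mm, within 8 mm of its centre line (value of joint follower between 0.122 and 0.133 m and value of joint catch below 0.05 rad and x of block_a in the frame of track_start between 0.028 and 0.102 m and y of block_a in the frame of track_start between -0.008 and 0.008 m and z of block_a in the frame of track_start between -0.004 and 0.004 m and angle between each of block_a, block_b's own z axis and vertical below 0.1 rad and x of block_b in the frame of track_start between 0.028 and 0.102 m and y of block_b in the frame of track_start between -0.008 and 0.008 m and z of block_b in the frame of track_start between -0.004 and 0.004 m and linear speed of each of block_a, block_b below 0.02 m/s); the robot touches nothing.
It fails at once if the dark steel block is moved more than 30 mm (distance of dark_block from where it was at the start of the episode above 0.03 m).
It fails at once if another thing on the table (wrench, brush, strap clamp, can, angle bracket) is moved more than 30 mm (distance of any of wrench, brush, strap_clamp, can, angle from where it was at the start of the episode above 0.03 m).
It also fails if it takes over 72 s, if anything falls off the work surface, if the arm or the gripper's body presses on something with over 40 N, if the wrist force passes 120 N, or if a joint passes its speed limit or range.

## Working session

There is one attempt and no reset: what is moved stays moved. The work goes in short steps, Python scripts to look and compute and a tool call to move; the robot and the scene stay as the last step left them, time stands still between calls to the robot, and variables do not carry over. Pictures are saved under pics/ and viewed, and the job is handed in when it is done.

Besides the shell and the picture viewer there is one more tool, called as name([rows], argument=value, ...), one row to a line, values as JSON. move_arm: Moves the arm, as the interface text tells. Its arguments: {"type":"object","properties":{"series":{"type":"array","items":{"type":"object","properties":{"x":{"type":"number"},"y":{"type":"number"},"z":{"type":"number"},"rx":{"type":"number"},"ry":{"type":"number"},"rz":{"type":"number"}}}},"jaw":{"type":"number"},"newtons":{"type":"number"}},"required":["series"]}

```bash
mkdir -p pics; ls; python3 - <<'E'
from cell import arm
import cv2,numpy as np
s=arm.observe(); print(s)
for n in("scene","top","wrist"):
    cv2.imwrite(f"pics/{n}0.png",arm.get_image(n)); p=arm.camera_params(n)
    print(n,{k:np.round(v,4).tolist() for k,v in p.items()})
E
```

```text
pics
{'clock': 0.0, 'joints': array([-1.37859458,  0.43521609,  0.02498367,  1.57411837, -0.01162212,
        1.13398333, -0.07512347]), 'dq': array([-0.00119773, -0.00018264,  0.00104973,  0.00026117,  0.00147486,
        0.00128518, -0.00042419]), 'joint_efforts': array([-1.10800152e-04, -6.67864966e+01,  9.84363891e-01, -3.14443731e+01,
       -6.06932212e-02,  4.31277906e-02,  1.77703851e-04]), 'position': array([0.18150389, 0.59755354, 0.24494112]), 'ee_rot': array([-1.33546945, -0.98841975,  0.99039478]), 'force': array([ 0.4471918 , -0.9328885 ,  0.43904246]), 'ft_torque': array([ 0.00238944, -0.02461224, -0.02530892]), 'width': 1.0011477040885173}
scene {'K': [[553.4581, 0.0, 318.0031], [0.0, 553.4581, 235.8695], [0.0, 0.0, 1.0]], 'R': [[-0.0715, 0.9974, -0.0057], [0.8259, 0.056, -0.561], [-0.5592, -0.0448, -0.8278]], 't': [0.0528, -0.408, 1.7953]}
top {'K': [[463.4534, 0.0, 320.8636], [0.0, 463.4534, 246.6663], [0.0, 0.0, 1.0]], 'R': [[-0.0158, -0.9999, -0.0005], [-0.9804, 0.0156, -0.1965], [0.1965, -0.0026, -0.9805]], 't': [-0.0197, 0.5318, 1.1618]}
wrist {'K': [[409.137, 0.0, 328.9504], [0.0, 409.137, 241.3498], [0.0, 0.0, 1.0]], 'tool_from_camera': [[1.0, -0.0003, -0.0002, 0.0001], [0.0001, -0.2981, 0.9545, -0.1404], [-0.0004, -0.9545, -0.2981, 0.0808], [0.0, 0.0, 0.0, 1.0]]}
```

View pics/scene0.png

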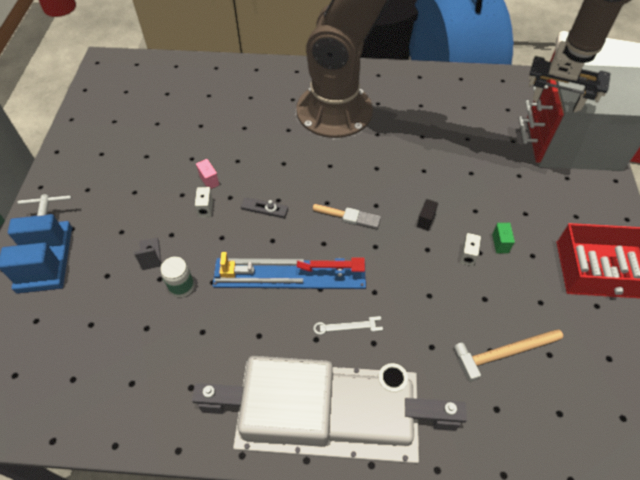

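View pics/top0.png

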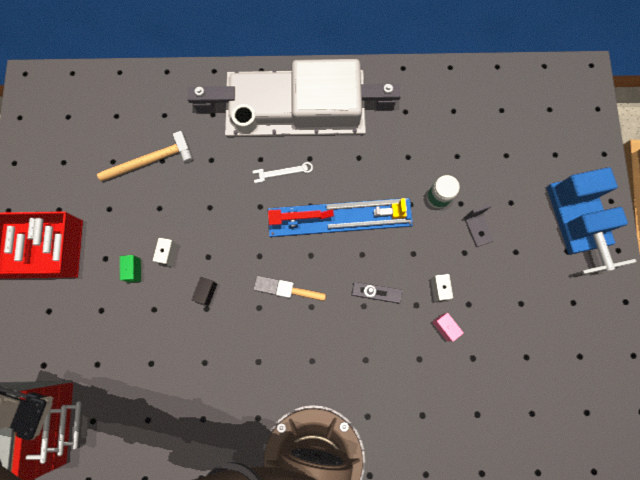

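View pics/wrist0.png

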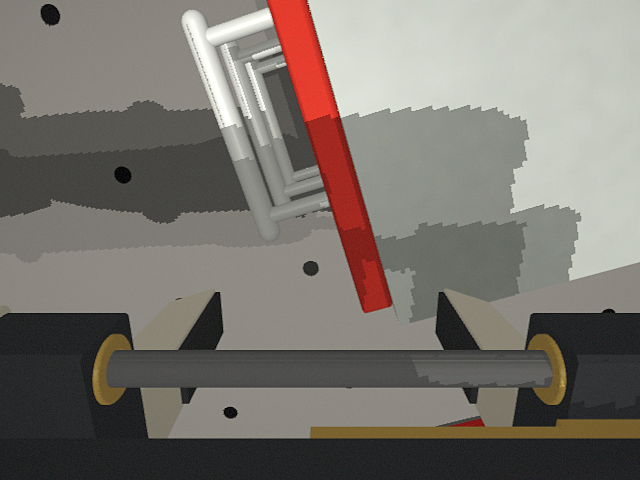

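Candidates for the aluminium blocks, in top-picture pixels: white blocks at (163,251) and (443,288). Look-alikes to leave alone are green at (130,267), pink at (449,327) and the dark steel block at (205,291). I'll check these in close crops.

```bash
cat > h.py <<'E'
import numpy as np,cv2
from scipy.spatial.transform import Rotation as Ro
from cell import arm
def ray(cam,u,v,z):
    p=arm.camera_params(cam);K,R,t=map(np.array,(p["K"],p["R"],p["t"]))
    d=R.T@np.linalg.inv(K)@[u,v,1];c=-R.T@t
    return c+d*(z-c[2])/d[2]
def wray(s,u,v,z):
    p=arm.camera_params("wrist");T=np.array(p["tool_from_camera"])
    R=Ro.from_rotvec(s["ee_rot"]).as_matrix();o=R@T[:3,3]+s["position"]
    d=R@T[:3,:3]@np.linalg.inv(np.array(p["K"]))@[u,v,1]
    return o+d*(z-o[2])/d[2]
def proj(cam,X):
    p=arm.camera_params(cam);q=np.array(p["K"])@(np.array(p["R"])@X+p["t"]);return q[:2]/q[2]
def wproj(s,X):
    p=arm.camera_params("wrist");T=np.array(p["tool_from_camera"])
    R=Ro.from_rotvec(s["ee_rot"]).as_matrix();q=T[:3,:3].T@(R.T@(np.array(X)-s["position"])-T[:3,3]);q=np.array(p["K"])@q;return q[:2]/q[2]
E
python3 - <<'E'
import cv2,numpy as np
t=cv2.imread("pics/top0.png")
a=cv2.resize(t[200:310,110:220],(400,400),interpolation=cv2.INTER_CUBIC)
b=cv2.resize(t[255:345,395:485],(400,400),interpolation=cv2.INTER_CUBIC)
cv2.imwrite("pics/c1.png",np.hstack([a,b]))
cv2.imwrite("pics/c2.png",cv2.resize(t[190:240,260:420],(800,250),interpolation=cv2.INTER_CUBIC))
from h import *
s=arm.observe();print(Ro.from_rotvec(s["ee_rot"]).as_matrix().round(3))
for n,u,v,z in[("A",163,251,.056),("B",443,288,.056),("stopend",411,214,.012),("catchend",269,222,.012)]:print(n,ray("top",u,v,z).round(3))
E
```

```text
[[ 0.291 -0.    -0.957]
 [ 0.957 -0.001  0.291]
 [-0.001 -1.    -0.   ]]
A [0.526 0.384 0.056]
B [ 0.418 -0.34   0.056]
stopend [ 0.627 -0.277  0.012]
catchend [0.611 0.113 0.012]
```

View pics/c1.png

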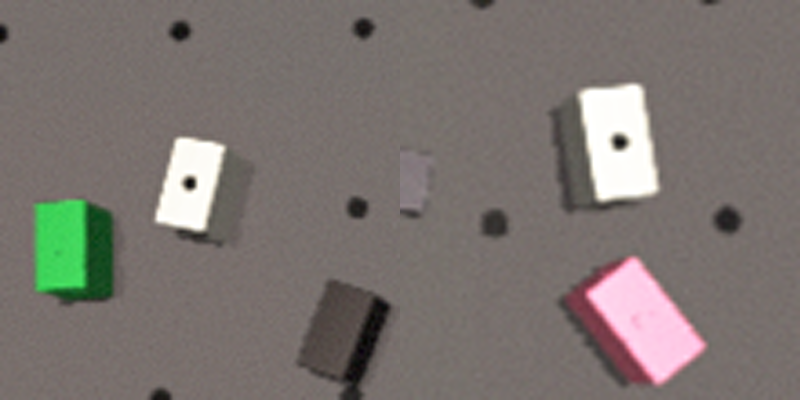

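View pics/c2.png

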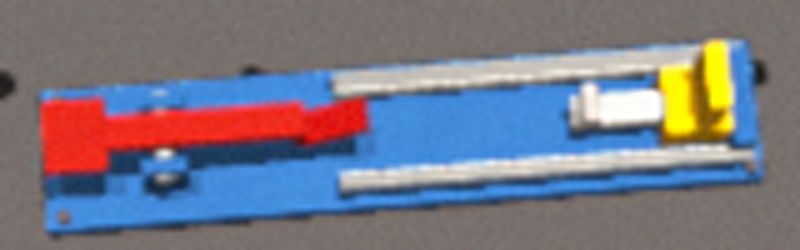

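Both crops confirm the choice. The white blocks with a dark top hole, at (163,251) and (443,288), are the aluminium ones. The green, pink and dark blocks have no such hole and stay put. Next I'll fit the poses.

```bash
python3 - <<'E'
from h import *
def rep(n,P,z):
    W=np.array([ray("top",u,v,z)[:2] for u,v in P],np.float32)
    r=cv2.minAreaRect(W*1000); print(n,W.mean(0).round(4),r, (W*1000).round(0).tolist())
c=lambda P,s,o:[(x/s-.5+.5/s+o[0],y/s-.5+.5/s+o[1]) for x,y in P]
rep("plate",c([(40,92),(50,232),(762,180),(748,42)],5,(260,190)),.012)
rep("A",c([(176,137),(225,146),(207,233),(156,222)],3.636,(110,200)),.056)
rep("B",c([(180,90),(241,84),(258,192),(193,201)],4.444,(395,255)),.056)
rep("pad",c([(42,100),(106,98),(107,170),(46,173)],5,(260,190)),.061)
E
```

```text
plate [ 0.6224 -0.0814] ((622.1963500976562, -81.3369140625), (79.39996337890625, 392.4107971191406), 3.282557249069214) [[651.0, 117.0], [571.0, 111.0], [594.0, -278.0], [673.0, -275.0]]
A [0.5276 0.3861] ((527.2869873046875, 385.8035888671875), (37.764896392822266, 64.98658752441406), 79.9608154296875) [[563.0, 399.0], [555.0, 363.0], [492.0, 373.0], [501.0, 410.0]]
B [ 0.4215 -0.3419] ((421.13690185546875, -341.5122985839844), (64.40509796142578, 37.96982192993164), 4.724499702453613) [[452.0, -322.0], [455.0, -358.0], [392.0, -363.0], [387.0, -325.0]]
pad [0.6125 0.0924] ((612.3114624023438, 92.83680725097656), (39.84743118286133, 33.85660171508789), 0.9428759217262268) [[632.0, 110.0], [633.0, 76.0], [593.0, 76.0], [592.0, 108.0]]
```

```bash
cat >> h.py <<'E'
def plan(x,y,z,yaw,step=5.5,n=None):
    "rows (cm, ry) to get to the TCP goal; yaw deg = heading of tool x"
    s=arm.observe();p=s["position"];R=Ro.from_rotvec(s["ee_rot"]).as_matrix()
    y0=np.arctan2(R[1,0],R[0,0]);dy=(np.radians(yaw)-y0+np.pi)%(2*np.pi)-np.pi
    d=(np.array([x,y,z])-p)*100
    n=n or int(max(1,np.ceil(np.linalg.norm(d)/step),np.ceil(abs(dy)/.18)))
    nr=int(np.ceil(abs(dy)/.18)) or 1; nr=min(nr,n)
    print("now",p.round(4),"yaw",np.degrees(y0).round(2),"tilt y",R[:,1].round(3),"F",s["force"].round(1),"w",round(s["width"]*9.18,2),"t",round(s["clock"],2)); print("rows",n)
    a=y0
    for i in range(n):
        c,sn=np.cos(a),np.sin(a);q=d/n
        print("{x:%.2f,y:%.2f,z:%.2f,ry:%.3f}"%(c*q[0]+sn*q[1],-q[2],-sn*q[0]+c*q[1],-dy/nr if i<nr else 0))
        if i<nr:a+=dy/nr
E
python3 -c "
from h import *
plan(.62,-.15,.28,3.3)"
```

```text
now [0.1815 0.5977 0.2451] yaw 73.11 tilt y [-0.    -0.001 -1.   ] F [ 0.5 -0.2 -0. ] w 9.2 t 0.15
rows 16
{x:-3.68,y:-0.22,z:-3.98,ry:0.174}
{x:-2.93,y:-0.22,z:-4.56,ry:0.174}
{x:-2.10,y:-0.22,z:-4.99,ry:0.174}
{x:-1.20,y:-0.22,z:-5.28,ry:0.174}
{x:-0.27,y:-0.22,z:-5.41,ry:0.174}
{x:0.67,y:-0.22,z:-5.38,ry:0.174}
{x:1.59,y:-0.22,z:-5.18,ry:0.174}
{x:2.47,y:-0.22,z:-4.82,ry:0.000}
{x:2.47,y:-0.22,z:-4.82,ry:0.000}
{x:2.47,y:-0.22,z:-4.82,ry:0.000}
{x:2.47,y:-0.22,z:-4.82,ry:0.000}
{x:2.47,y:-0.22,z:-4.82,ry:0.000}
{x:2.47,y:-0.22,z:-4.82,ry:0.000}
{x:2.47,y:-0.22,z:-4.82,ry:0.000}
{x:2.47,y:-0.22,z:-4.82,ry:0.000}
{x:2.47,y:-0.22,z:-4.82,ry:0.000}
```

move_arm([
  {"x": -3.7, "y": -1, "z": -4, "ry": 0.174},
  {"x": -2.9, "y": -1, "z": -4.6, "ry": 0.174},
  {"x": -2.1, "y": -1, "z": -5, "ry": 0.174},
  {"x": -1.2, "y": -0.5, "z": -5.3, "ry": 0.174},
  {"x": -0.3, "z": -5.4, "ry": 0.174},
  {"x": 0.7, "z": -5.4, "ry": 0.174},
  {"x": 1.6, "z": -5.2, "ry": 0.174},
  {"x": 2.5, "z": -4.8},
  {"x": 2.5, "z": -4.8},
  {"x": 2.5, "z": -4.8},
  {"x": 2.5, "z": -4.8},
  {"x": 2.5, "z": -4.8},
], jaw=0)

```text
invalid input
```

```bash
python3 -c "
from h import *
plan(.62,-.15,.28,3.3)"
```

```text
now [0.1815 0.5977 0.2451] yaw 73.11 tilt y [-0.    -0.001 -1.   ] F [ 0.5 -0.2 -0. ] w 9.2 t 0.15
rows 16
{x:-3.68,y:-0.22,z:-3.98,ry:0.174}
{x:-2.93,y:-0.22,z:-4.56,ry:0.174}
{x:-2.10,y:-0.22,z:-4.99,ry:0.174}
{x:-1.20,y:-0.22,z:-5.28,ry:0.174}
{x:-0.27,y:-0.22,z:-5.41,ry:0.174}
{x:0.67,y:-0.22,z:-5.38,ry:0.174}
{x:1.59,y:-0.22,z:-5.18,ry:0.174}
{x:2.47,y:-0.22,z:-4.82,ry:0.000}
{x:2.47,y:-0.22,z:-4.82,ry:0.000}
{x:2.47,y:-0.22,z:-4.82,ry:0.000}
{x:2.47,y:-0.22,z:-4.82,ry:0.000}
{x:2.47,y:-0.22,z:-4.82,ry:0.000}
{x:2.47,y:-0.22,z:-4.82,ry:0.000}
{x:2.47,y:-0.22,z:-4.82,ry:0.000}
{x:2.47,y:-0.22,z:-4.82,ry:0.000}
{x:2.47,y:-0.22,z:-4.82,ry:0.000}
```

move_arm([
  {"x": -3.7, "y": -1, "z": -4, "rx": 0, "ry": 0.174, "rz": 0},
  {"x": -2.9, "y": -1, "z": -4.6, "rx": 0, "ry": 0.174, "rz": 0},
  {"x": -2.1, "y": -1, "z": -5, "rx": 0, "ry": 0.174, "rz": 0},
  {"x": -1.2, "y": -0.5, "z": -5.3, "rx": 0, "ry": 0.174, "rz": 0},
  {"x": -0.3, "y": 0, "z": -5.4, "rx": 0, "ry": 0.174, "rz": 0},
  {"x": 0.7, "y": 0, "z": -5.4, "rx": 0, "ry": 0.174, "rz": 0},
  {"x": 1.6, "y": 0, "z": -5.2, "rx": 0, "ry": 0.174, "rz": 0},
  {"x": 2.5, "y": 0, "z": -4.8, "rx": 0, "ry": 0, "rz": 0},
  {"x": 2.5, "y": 0, "z": -4.8, "rx": 0, "ry": 0, "rz": 0},
  {"x": 2.5, "y": 0, "z": -4.8, "rx": 0, "ry": 0, "rz": 0},
  {"x": 2.5, "y": 0, "z": -4.8, "rx": 0, "ry": 0, "rz": 0},
  {"x": 2.5, "y": 0, "z": -4.8, "rx": 0, "ry": 0, "rz": 0},
], jaw=0)

```text
clock: 1.65
position: [0.5056, 0.0155, 0.2797]
ee_rot: [-1.57, -0.019, 0.021]
force: [1.0, -0.3, -0.1]
width: 0.002
```

```bash
python3 -c "
from h import *
plan(.62,-.15,.28,3.3)"
```

```text
now [0.5056 0.0155 0.2797] yaw 1.48 tilt y [-0.001  0.001 -1.   ] F [ 1.  -0.3 -0.1] w 0.02 t 1.65
rows 4
{x:2.75,y:-0.01,z:-4.21,ry:-0.032}
{x:2.62,y:-0.01,z:-4.30,ry:0.000}
{x:2.62,y:-0.01,z:-4.30,ry:0.000}
{x:2.62,y:-0.01,z:-4.30,ry:0.000}
```

move_arm([
  {"x": 2.8, "y": 0, "z": -4.2, "rx": 0, "ry": -0.032, "rz": 0},
  {"x": 2.6, "y": 0, "z": -4.3, "rx": 0, "ry": 0, "rz": 0},
  {"x": 2.6, "y": 0, "z": -4.3, "rx": 0, "ry": 0, "rz": 0},
  {"x": 2.6, "y": 0, "z": -4.3, "rx": 0, "ry": 0, "rz": 0},
  {"x": 0, "y": 0, "z": 0, "rx": 0, "ry": 0, "rz": 0},
])

```text
clock: 2.28
position: [0.6233, -0.1598, 0.2779]
ee_rot: [-1.571, -0.041, 0.046]
force: [-0.1, -0.2, 0.0]
width: 0.003
```

```bash
python3 -c "
from h import *
s=arm.observe();cv2.imwrite('pics/w1.png',arm.get_image('wrist'));print(s)
import pickle;pickle.dump(s,open('w1.pkl','wb'))
x=np.array([-.0575,.9983,0]);o=np.array([.6227,-.0884,0])
for a,z in[(-.17,.012),(-.17,.04),(.186,.061),(-.17+.014,.085)]:print(a,wproj(s,o+a*x+[0,0,z]))"
```

```text
{'clock': 2.275, 'joints': array([-0.24704222,  0.49193709,  0.64701134,  1.51276622, -0.30382542,
        1.24171738,  0.4974802 ]), 'dq': array([-0.0295564 , -0.01733577, -0.03982508,  0.02456131, -0.00963775,
        0.01296763, -0.01302793]), 'joint_efforts': array([  1.20041002, -62.76286125,  10.84349602, -32.40734339,
        -0.16397711,  -0.07738562,   0.58517681]), 'position': array([ 0.62331332, -0.15977184,  0.27785346]), 'ee_rot': array([-1.5711143 , -0.04140166,  0.04562758]), 'force': array([-0.07896906, -0.17556283,  0.0119368 ]), 'ft_torque': array([-0.10628887,  0.07154954,  0.01690165]), 'width': 0.002680663256921402}
-0.17 [333.05318055 287.81607359]
-0.17 [333.22448376 299.07671036]
0.186 [ 333.72935016 -149.0089771 ]
-0.156 [333.56460242 306.59823108]
```

View pics/w1.png

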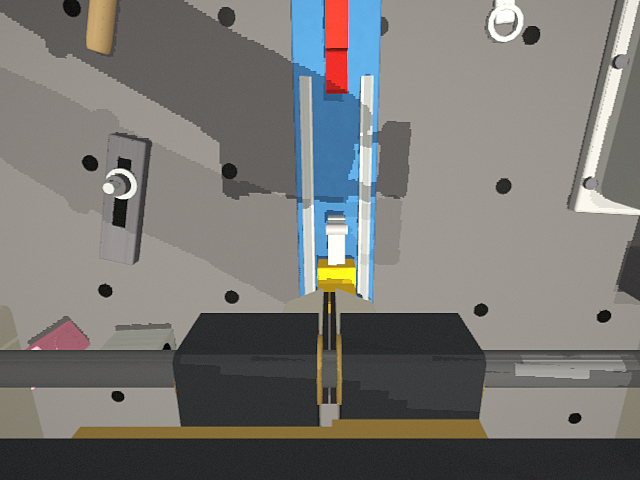

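The wrist picture has +track pointing up. The red catch nose is at (337,88), the follower body at (337,270), and the fingers hide the paddle. I'll shift 10 cm towards the stop to see it.

move_arm([
  {"x": 0, "y": 0, "z": -5, "rx": 0, "ry": 0, "rz": 0},
  {"x": 0, "y": 0, "z": -5, "rx": 0, "ry": -0.005, "rz": 0},
  {"x": 0, "y": 0, "z": -2, "rx": 0, "ry": 0, "rz": 0},
  {"x": 0, "y": 0, "z": 0, "rx": 0, "ry": 0, "rz": 0},
])

```text
clock: 2.82
position: [0.6309, -0.2724, 0.2763]
ee_rot: [-1.563, -0.052, 0.059]
force: [1.1, -0.5, 0.2]
width: 0.003
```

```bash
python3 -c "
from h import *
s=arm.observe();cv2.imwrite('pics/w2.png',arm.get_image('wrist'));print(s['position'],s['ee_rot'])
import pickle;pickle.dump(s,open('w2.pkl','wb'))
x=np.array([-.0575,.9983,0]);o=np.array([.6227,-.0884,0])
for a,z in[(-.17,.012),(-.17,.04),(.186,.061),(-.17+.014,.085)]:print(a,wproj(s,o+a*x+[0,0,z]))"
```

```text
[ 0.63092701 -0.27237375  0.27629027] [-1.56347382 -0.05226354  0.05946786]
-0.17 [332.6405105  185.84219605]
-0.17 [332.74954319 190.73649759]
0.186 [ 341.98985475 -368.1636342 ]
-0.156 [333.23912388 183.27396405]
```

View pics/w2.png

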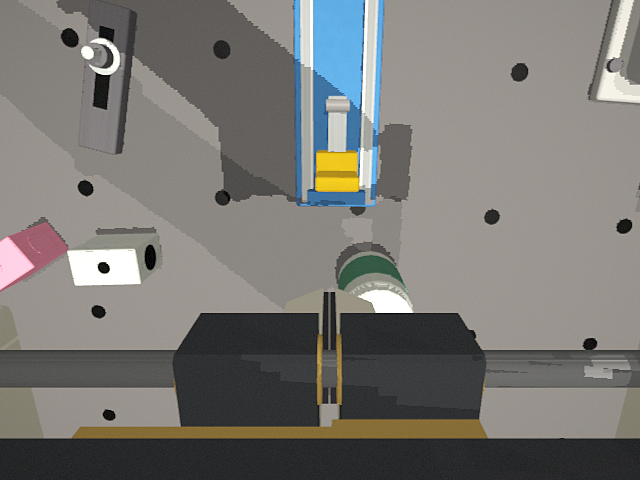

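```bash
python3 -c "
import cv2
i=cv2.imread('pics/w2.png');cv2.imwrite('pics/w2c.png',cv2.resize(i[90:220,270:410],(800,743),interpolation=cv2.INTER_CUBIC)[143:])"
```

```text
(no output)
```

View pics/w2c.png

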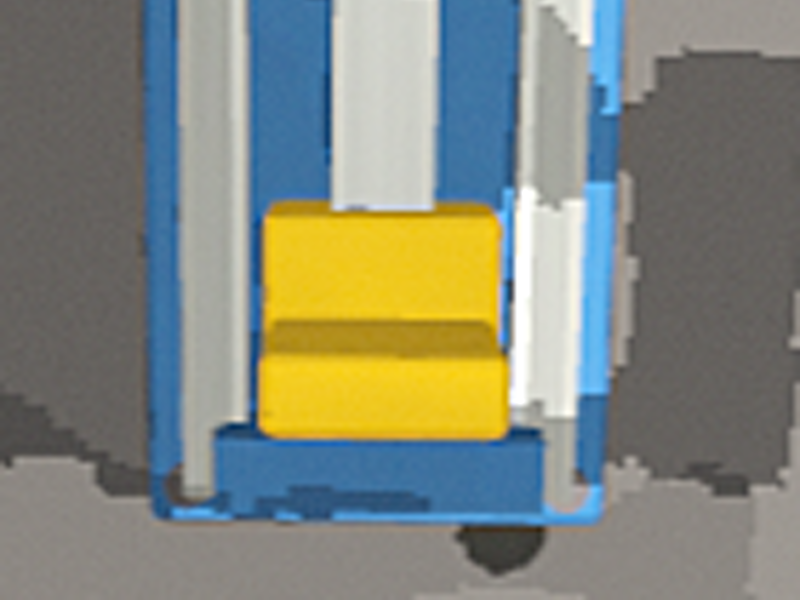

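```bash
python3 -c "
from h import *
import pickle;s=pickle.load(open('w2.pkl','rb'))
for n,u,v,z in[('pfl',315.2,191.7,.085),('pfr',359.3,191.7,.085),('pbl',315.2,177.2,.085),('pbr',359.3,177.2,.085),('el',296.8,206.2,.012),('er',375.5,206.2,.012),('edgeL top',294,20,.012),('edgeR',382.5,20,.012),('B',104,268,.056),('can?',380,300,.1)]:print(n,wray(s,u,v,z).round(4))
print(ray('top',445,188,.1))
# scene paddle check
"
```

```text
pfl [ 0.6174 -0.2521  0.085 ]
pfr [ 0.6535 -0.2495  0.085 ]
pbl [ 0.6167 -0.2403  0.085 ]
pbr [ 0.6524 -0.2377  0.085 ]
el [ 0.5979 -0.2813  0.012 ]
er [ 0.6771 -0.2756  0.012 ]
edgeL top [ 0.5873 -0.1129  0.012 ]
edgeR [ 0.6658 -0.1075  0.012 ]
B [ 0.4221 -0.3441  0.056 ]
can? [ 0.6783 -0.3378  0.1   ]
[ 0.67129817 -0.35092554  0.1       ]
```

The paddle's front edge is at v≈192 (columns 315 to 359), which puts the paddle at (0.635,-0.245) and the track yaw at about 3.6°. The can's near edge is at y≈-0.32, so there is room to descend just on the stop side.

```bash
python3 -c "
from h import *
plan(.6364,-.2735,.071,3.6)"
```

```text
now [ 0.6312 -0.2711  0.2763] yaw 4.16 tilt y [-0.005  0.007 -1.   ] F [-0.3 -0.3 -0.2] w 0.05 t 2.88
rows 4
{x:0.12,y:5.13,z:-0.07,ry:0.010}
{x:0.12,y:5.13,z:-0.07,ry:0.000}
{x:0.12,y:5.13,z:-0.07,ry:0.000}
{x:0.12,y:5.13,z:-0.07,ry:0.000}
```

move_arm([
  {"x": 0.1, "y": 5, "z": -0.1, "rx": -0.007, "ry": 0.01, "rz": -0.005},
  {"x": 0.1, "y": 5, "z": -0.1, "rx": 0, "ry": 0, "rz": 0},
  {"x": 0.1, "y": 5, "z": -0.1, "rx": 0, "ry": 0, "rz": 0},
  {"x": 0.1, "y": 2, "z": 0, "rx": 0, "ry": 0, "rz": 0},
  {"x": 0, "y": 0, "z": 0, "rx": 0, "ry": 0, "rz": 0},
])

```text
clock: 3.5
position: [0.6406, -0.26, 0.1048]
ee_rot: [-1.564, -0.065, 0.054]
force: [-0.1, -0.6, 1.2]
width: 0.005
```

```bash
python3 -c "
from h import *
plan(.6364,-.2735,.071,3.6)"
```

```text
now [ 0.6406 -0.26    0.1048] yaw 4.33 tilt y [ 0.007  0.006 -1.   ] F [-0.1 -0.6  1.2] w 0.05 t 3.5
rows 1
{x:-0.52,y:3.38,z:-1.31,ry:0.013}
```

move_arm([
  {"x": -0.3, "y": 0, "z": -1.4, "rx": -0.006, "ry": 0.013, "rz": 0.007},
  {"x": 0, "y": 0, "z": 0, "rx": 0, "ry": 0, "rz": 0},
])

```text
clock: 3.75
position: [0.6404, -0.2755, 0.1085]
ee_rot: [-1.573, -0.052, 0.046]
force: [-0.2, -0.2, 0.0]
width: 0.003
```

```bash
python3 -c "
from h import *
plan(.6364,-.2735,.071,3.6)"
```

```text
now [ 0.6404 -0.2755  0.1085] yaw 3.58 tilt y [ 0.004 -0.003 -1.   ] F [-0.2 -0.2  0. ] w 0.03 t 3.75
rows 1
{x:-0.38,y:3.75,z:0.22,ry:-0.000}
```

move_arm([
  {"x": -0.3, "y": 1.3, "z": 0, "rx": 0, "ry": 0, "rz": 0.004},
  {"x": -0.1, "y": 1.3, "z": 0, "rx": 0, "ry": 0, "rz": 0},
  {"x": 0, "y": 1.1, "z": 0, "rx": 0, "ry": 0, "rz": 0},
  {"x": 0, "y": 0, "z": 0, "rx": 0, "ry": 0, "rz": 0},
])

```text
clock: 4.25
position: [0.6366, -0.2762, 0.0702]
ee_rot: [-1.573, -0.05, 0.047]
force: [-0.5, 0.5, 0.1]
width: 0.004
```

```bash
python3 -c "
from h import *
plan(.6364,-.2735,.071,3.6)
print('push end');plan(.6355-.0628*.166,-.2585+.998*.166,.071,3.6,step=2.5)"
```

```text
now [ 0.6366 -0.2762  0.0702] yaw 3.55 tilt y [ 0.002 -0.003 -1.   ] F [-0.5  0.5  0.1] w 0.03 t 4.25
rows 1
{x:-0.01,y:-0.08,z:0.27,ry:-0.001}
push end
now [ 0.6366 -0.2762  0.0702] yaw 3.55 tilt y [ 0.002 -0.003 -1.   ] F [-0.5  0.5  0.1] w 0.03 t 4.25
rows 8
{x:-0.00,y:-0.01,z:2.30,ry:-0.001}
{x:-0.00,y:-0.01,z:2.30,ry:0.000}
{x:-0.00,y:-0.01,z:2.30,ry:0.000}
{x:-0.00,y:-0.01,z:2.30,ry:0.000}
{x:-0.00,y:-0.01,z:2.30,ry:0.000}
{x:-0.00,y:-0.01,z:2.30,ry:0.000}
{x:-0.00,y:-0.01,z:2.30,ry:0.000}
{x:-0.00,y:-0.01,z:2.30,ry:0.000}
```

Position is good, so I'll push along the track in stages.

move_arm([
  {"x": 0, "y": 0, "z": 1.5, "rx": 0, "ry": 0, "rz": 0},
  {"x": 0, "y": 0, "z": 1.8, "rx": 0, "ry": 0, "rz": 0},
  {"x": 0, "y": 0, "z": 1.8, "rx": 0, "ry": 0, "rz": 0},
  {"x": 0, "y": 0, "z": 1.8, "rx": 0, "ry": 0, "rz": 0},
])

```text
clock: 4.75
position: [0.6322, -0.2118, 0.0704]
ee_rot: [-1.585, -0.048, 0.04]
force: [3.3, -9.3, -6.1]
width: 0.005
```

```bash
python3 -c "
from h import *
plan(.6355-.0628*.164,-.2585+.998*.164,.071,3.6,step=2)
cv2.imwrite('pics/s1.png',cv2.resize(arm.get_image('scene')[200:330,180:400],(800,473)))"
```

```text
now [ 0.6322 -0.2118  0.0704] yaw 3.24 tilt y [ 0.005 -0.015 -1.   ] F [ 3.3 -9.3 -6.1] w 0.05 t 4.75
rows 6
{x:-0.01,y:-0.01,z:1.95,ry:-0.006}
{x:0.01,y:-0.01,z:1.95,ry:0.000}
{x:0.01,y:-0.01,z:1.95,ry:0.000}
{x:0.01,y:-0.01,z:1.95,ry:0.000}
{x:0.01,y:-0.01,z:1.95,ry:0.000}
{x:0.01,y:-0.01,z:1.95,ry:0.000}
```

View pics/s1.png

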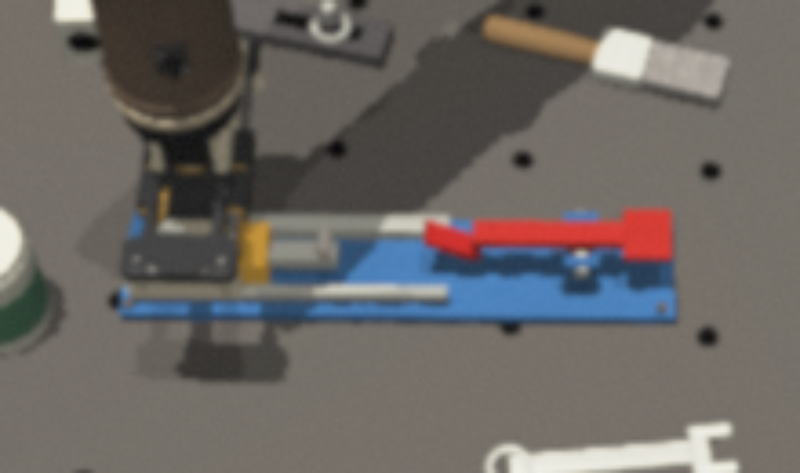

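The follower is moving (yellow at about (255,250) in the crop). I'll continue.

move_arm([
  {"x": 0, "y": 0, "z": 2.1, "rx": 0.012, "ry": -0.005, "rz": 0.004},
  {"x": 0, "y": 0, "z": 2.1, "rx": 0, "ry": 0, "rz": 0},
  {"x": 0, "y": 0, "z": 2.1, "rx": 0, "ry": 0, "rz": 0},
  {"x": 0, "y": 0, "z": 2.1, "rx": 0, "ry": 0, "rz": 0},
])

```text
clock: 5.3
position: [0.6274, -0.1346, 0.071]
ee_rot: [-1.59, -0.048, 0.039]
force: [3.4, -12.4, -7.3]
width: 0.002
```

```bash
python3 -c "
from h import *
plan(.6355-.0628*.164,-.2585+.998*.164,.071,3.6,step=2)"
```

```text
now [ 0.6274 -0.1346  0.071 ] yaw 3.19 tilt y [ 0.006 -0.019 -1.   ] F [  3.4 -12.4  -7.3] w 0.02 t 5.3
rows 2
{x:0.00,y:0.00,z:1.99,ry:-0.007}
{x:0.02,y:0.00,z:1.99,ry:0.000}
```

move_arm([
  {"x": 0, "y": 0, "z": 1.8, "rx": 0.015, "ry": -0.006, "rz": 0.005},
  {"x": 0, "y": 0, "z": 1.6, "rx": 0, "ry": 0, "rz": 0},
  {"x": 0, "y": 0, "z": 1.2, "rx": 0, "ry": 0, "rz": 0},
])

```text
clock: 5.68
position: [0.6253, -0.1015, 0.0713]
ee_rot: [-1.596, -0.047, 0.037]
force: [3.2, -12.5, -8.3]
width: 0.007
```

```bash
python3 -c "
from h import *
plan(.6355-.0628*.168,-.2585+.998*.168,.071,3.6,step=2)
cv2.imwrite('pics/s2.png',cv2.resize(arm.get_image('scene')[200:330,180:400],(800,473)))"
```

```text
now [ 0.6253 -0.1015  0.0713] yaw 3.04 tilt y [ 0.007 -0.025 -1.   ] F [  3.2 -12.5  -8.3] w 0.06 t 5.67
rows 1
{x:0.02,y:0.03,z:1.07,ry:-0.010}
```

View pics/s2.png

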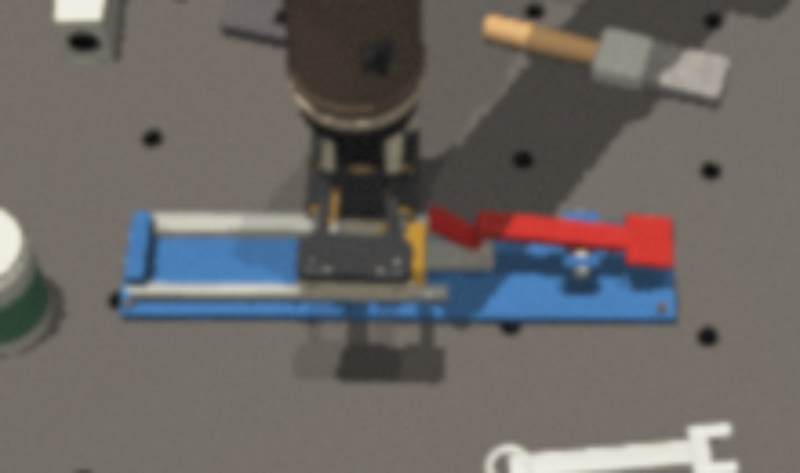

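The catch nose at (450,225) is already lifting over the follower's tail. It needs a little more.

move_arm([
  {"x": 0, "y": 0, "z": 1.4, "rx": 0.015, "ry": -0.006, "rz": 0.005},
  {"x": 0, "y": 0, "z": 1, "rx": 0.01, "ry": 0, "rz": 0},
])

```text
clock: 5.98
position: [0.624, -0.0815, 0.0713]
ee_rot: [-1.578, -0.046, 0.042]
force: [3.6, -17.9, -10.6]
width: 0.007
```

```bash
python3 -c "
from h import *
plan(.6355-.0628*.168,-.2585+.998*.168,.071,3.6,step=2)
cv2.imwrite('pics/s3.png',cv2.resize(arm.get_image('scene')[200:330,180:400],(800,473)))"
```

```text
now [ 0.624  -0.0815  0.0713] yaw 3.22 tilt y [ 0.003 -0.008 -1.   ] F [  3.6 -17.9 -10.6] w 0.07 t 5.97
rows 1
{x:0.04,y:0.03,z:-0.94,ry:-0.007}
```

View pics/s3.png

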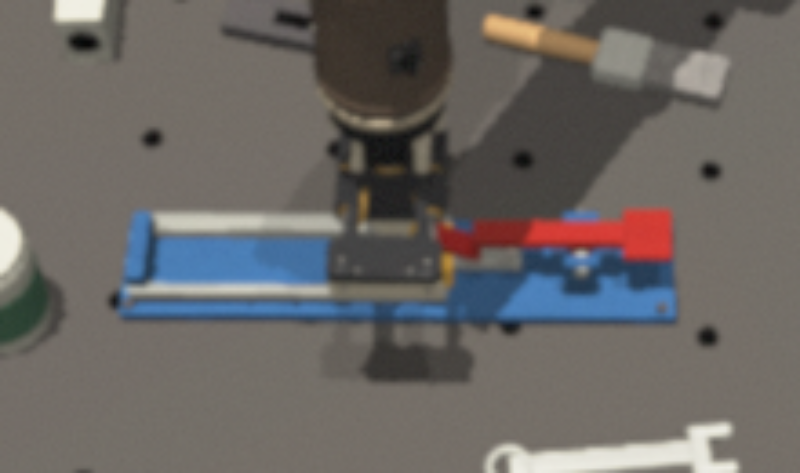

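The catch is level again, so it has engaged. I'll back off gently and check that it holds.

move_arm([
  {"x": 0, "y": 0, "z": -1, "rx": 0, "ry": 0, "rz": 0},
  {"x": 0, "y": 0, "z": -1.5, "rx": 0, "ry": 0, "rz": 0},
  {"x": 0, "y": 0, "z": -2, "rx": 0, "ry": 0, "rz": 0},
  {"x": 0, "y": 0, "z": 0, "rx": 0, "ry": 0, "rz": 0},
  {"x": 0, "y": 0, "z": 0, "rx": 0, "ry": 0, "rz": 0},
  {"x": 0, "y": 0, "z": 0, "rx": 0, "ry": 0, "rz": 0},
])

```text
clock: 6.78
position: [0.6268, -0.126, 0.0726]
ee_rot: [-1.578, -0.049, 0.042]
force: [-0.3, 1.0, 0.2]
width: 0.003
```

```bash
python3 -c "
from h import *
plan(.527,.386,.2,-10)
cv2.imwrite('pics/s4.png',cv2.resize(arm.get_image('scene')[200:330,180:400],(800,473)))
cv2.imwrite('pics/t4.png',arm.get_image('top'))"
```

```text
now [ 0.6268 -0.126   0.0726] yaw 3.32 tilt y [ 0.004 -0.008 -1.   ] F [-0.3  1.   0.2] w 0.02 t 6.78
rows 10
{x:-0.70,y:-1.27,z:5.17,ry:0.116}
{x:-1.30,y:-1.27,z:5.05,ry:0.116}
{x:-1.87,y:-1.27,z:4.87,ry:0.000}
{x:-1.87,y:-1.27,z:4.87,ry:0.000}
{x:-1.87,y:-1.27,z:4.87,ry:0.000}
{x:-1.87,y:-1.27,z:4.87,ry:0.000}
{x:-1.87,y:-1.27,z:4.87,ry:0.000}
{x:-1.87,y:-1.27,z:4.87,ry:0.000}
{x:-1.87,y:-1.27,z:4.87,ry:0.000}
{x:-1.87,y:-1.27,z:4.87,ry:0.000}
```

View pics/s4.png

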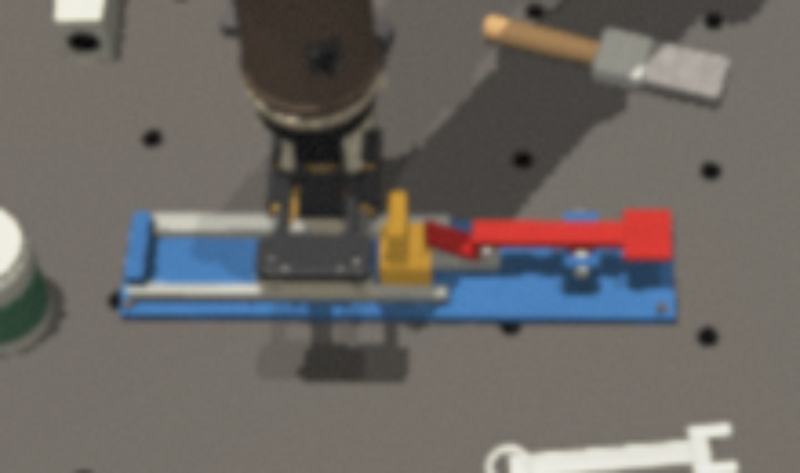

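The catch holds the follower with the fingers clear of it: the paddle is at (398,225) in the crop and the hook sits over the tail. Next is block B.

move_arm([
  {"x": 0, "y": -4, "z": 0, "rx": 0.008, "ry": 0, "rz": 0.004},
  {"x": 0, "y": -5, "z": 0, "rx": 0, "ry": 0, "rz": 0},
  {"x": 0, "y": -3, "z": 0, "rx": 0, "ry": 0, "rz": 0},
], jaw=9.18)

```text
clock: 7.25
position: [0.6252, -0.1234, 0.1927]
ee_rot: [-1.569, -0.042, 0.052]
force: [0.7, 0.4, -1.1]
width: 0.28
```

```bash
python3 -c "
from h import *
plan(.4215,-.343,.2,-86.3,n=10)"
```

```text
now [ 0.6252 -0.1234  0.1927] yaw 3.45 tilt y [-0.007  0.001 -1.   ] F [ 0.7  0.4 -1.1] w 2.57 t 7.25
rows 10
{x:-2.17,y:-0.07,z:-2.07,ry:0.174}
{x:-1.77,y:-0.07,z:-2.41,ry:0.174}
{x:-1.33,y:-0.07,z:-2.68,ry:0.174}
{x:-0.84,y:-0.07,z:-2.87,ry:0.174}
{x:-0.33,y:-0.07,z:-2.98,ry:0.174}
{x:0.19,y:-0.07,z:-2.99,ry:0.174}
{x:0.70,y:-0.07,z:-2.91,ry:0.174}
{x:1.19,y:-0.07,z:-2.75,ry:0.174}
{x:1.65,y:-0.07,z:-2.50,ry:0.174}
{x:2.06,y:-0.07,z:-2.17,ry:0.000}
```

move_arm([
  {"x": -2.2, "y": -0.1, "z": -2.1, "rx": 0, "ry": 0.174, "rz": -0.007},
  {"x": -1.8, "y": -0.1, "z": -2.4, "rx": 0, "ry": 0.174, "rz": 0},
  {"x": -1.3, "y": -0.1, "z": -2.7, "rx": 0, "ry": 0.174, "rz": 0},
  {"x": -0.8, "y": -0.1, "z": -2.9, "rx": 0, "ry": 0.174, "rz": 0},
  {"x": -0.3, "y": -0.1, "z": -3, "rx": 0, "ry": 0.174, "rz": 0},
  {"x": 0.2, "y": -0.1, "z": -3, "rx": 0, "ry": 0.174, "rz": 0},
  {"x": 0.7, "y": -0.1, "z": -2.9, "rx": 0, "ry": 0.174, "rz": 0},
  {"x": 1.2, "y": 0, "z": -2.8, "rx": 0, "ry": 0.174, "rz": 0},
  {"x": 1.7, "y": 0, "z": -2.5, "rx": 0, "ry": 0.174, "rz": 0},
  {"x": 2, "y": 0, "z": -2.2, "rx": 0, "ry": 0, "rz": 0},
  {"x": 0, "y": 0, "z": 0, "rx": 0, "ry": 0, "rz": 0},
])

```text
clock: 8.62
position: [0.4143, -0.3413, 0.2017]
ee_rot: [-1.209, 1.189, -1.195]
force: [0.2, 0.3, 0.1]
width: 0.997
```

```bash
python3 -c "
from h import *
plan(.4215,-.343,.2,-86.3)
s=arm.observe();cv2.imwrite('pics/w5.png',arm.get_image('wrist'))
import pickle;pickle.dump(s,open('w5.pkl','wb'));print(s['joints'].round(2))"
```

```text
now [ 0.4143 -0.3413  0.2017] yaw -88.78 tilt y [ 0.009  0.004 -1.   ] F [0.2 0.3 0.1] w 9.15 t 8.62
rows 1
{x:0.19,y:0.17,z:0.72,ry:-0.043}
[-0.17  0.53  1.13  1.91 -0.56  1.06 -0.36]
```

View pics/w5.png

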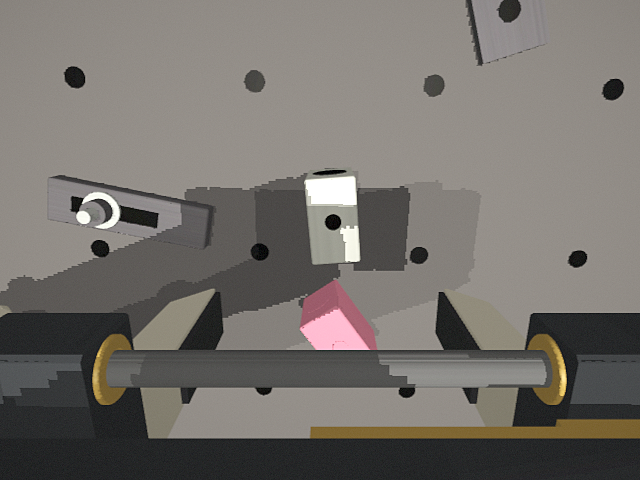

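Wrist view: block B's top has corners (304,178), (357,177), (361,263) and (312,264), with the hole at (333,222). The pink block is nearer the fingers at (338,315).

```bash
python3 -c "
from h import *
import pickle;s=pickle.load(open('w5.pkl','rb'))
W=np.array([wray(s,u,v,.056) for u,v in[(304,178),(357,177),(361,263),(312,264)]]);print(W.round(4),W.mean(0),wray(s,333,222,.056))
d=(W[0]+W[1]-W[2]-W[3]);print(np.degrees(np.arctan2(d[1],d[0])))
for u,v in[(336,281),(375,349),(301,327)]:print('pink',wray(s,u,v,.056).round(3))
"
```

```text
[[ 0.4533 -0.3223  0.056 ]
 [ 0.4548 -0.3594  0.056 ]
 [ 0.3911 -0.3649  0.056 ]
 [ 0.3894 -0.3285  0.056 ]] [ 0.42214541 -0.34377217  0.056     ] [ 0.4220243  -0.34335786  0.056     ]
5.264042309003891
pink [ 0.376 -0.347  0.056]
pink [ 0.319 -0.379  0.056]
pink [ 0.337 -0.32   0.056]
```

```bash
python3 -c "
from h import *
plan(.422,-.3437,.046,-85.2,step=4)"
```

```text
now [ 0.4155 -0.3401  0.2014] yaw -88.66 tilt y [ 0.009  0.005 -1.   ] F [-0.   0.8  0.3] w 9.15 t 8.68
rows 4
{x:0.09,y:3.88,z:0.16,ry:-0.060}
{x:0.10,y:3.88,z:0.15,ry:0.000}
{x:0.10,y:3.88,z:0.15,ry:0.000}
{x:0.10,y:3.88,z:0.15,ry:0.000}
```

move_arm([
  {"x": 0.4, "y": 3, "z": 0.6, "rx": -0.009, "ry": -0.06, "rz": -0.005},
  {"x": 0, "y": 3, "z": 0, "rx": 0, "ry": 0, "rz": 0},
  {"x": 0, "y": 3, "z": 0, "rx": 0, "ry": 0, "rz": 0},
  {"x": 0, "y": 0, "z": 0, "rx": 0, "ry": 0, "rz": 0},
])

```text
clock: 9.18
position: [0.4274, -0.3398, 0.109]
ee_rot: [-1.248, 1.138, -1.14]
force: [-0.8, 0.4, 0.4]
width: 0.999
```

```bash
python3 -c "
from h import *
plan(.422,-.3437,.046,-85.2,step=2)"
```

```text
now [ 0.4274 -0.3398  0.109 ] yaw -84.6 tilt y [ 0.003  0.002 -1.   ] F [-0.8  0.4  0.4] w 9.17 t 9.18
rows 4
{x:0.08,y:1.57,z:-0.14,ry:0.010}
{x:0.09,y:1.57,z:-0.14,ry:0.000}
{x:0.09,y:1.57,z:-0.14,ry:0.000}
{x:0.09,y:1.57,z:-0.14,ry:0.000}
```

move_arm([
  {"x": 0.3, "y": 1.6, "z": -0.5, "rx": -0.003, "ry": 0.01, "rz": 0},
  {"x": 0, "y": 1.6, "z": 0, "rx": 0, "ry": 0, "rz": 0},
  {"x": 0, "y": 1.6, "z": 0, "rx": 0, "ry": 0, "rz": 0},
  {"x": 0, "y": 1.4, "z": 0, "rx": 0, "ry": 0, "rz": 0},
  {"x": 0, "y": 0, "z": 0, "rx": 0, "ry": 0, "rz": 0},
])

```text
clock: 9.8
position: [0.4245, -0.3433, 0.0447]
ee_rot: [-1.246, 1.145, -1.147]
force: [-0.4, -0.7, -0.3]
width: 1.005
```

```bash
python3 -c "
from h import *
plan(.422,-.3437,.046,-85.2,step=2)"
```

```text
now [ 0.4245 -0.3433  0.0447] yaw -85.1 tilt y [ 0.002  0.001 -1.   ] F [-0.4 -0.7 -0.3] w 9.23 t 9.8
rows 1
{x:0.02,y:-0.13,z:-0.25,ry:0.002}
```

Close on it.

move_arm([
  {"x": 0, "y": -0.1, "z": -0.2, "rx": 0, "ry": 0, "rz": 0},
  {"x": 0, "y": 0, "z": 0, "rx": 0, "ry": 0, "rz": 0},
  {"x": 0, "y": 0, "z": 0, "rx": 0, "ry": 0, "rz": 0},
  {"x": 0, "y": 0, "z": 0, "rx": 0, "ry": 0, "rz": 0},
  {"x": 0, "y": 0, "z": 0, "rx": 0, "ry": 0, "rz": 0},
  {"x": 0, "y": 0, "z": 0, "rx": 0, "ry": 0, "rz": 0},
], jaw=0, newtons=25)

```text
clock: 10.55
position: [0.423, -0.3441, 0.0471]
ee_rot: [-1.245, 1.143, -1.148]
force: [0.2, 2.1, 1.7]
width: 0.396
```

```bash
python3 -c "
from h import *
x=np.array([-.0628,.998]);ts=np.array([.6355,-.2585]);g=ts+.036*x;print(g)
plan(.422,-.3437,.046,-85.2,step=2)"
```

```text
[ 0.6332392 -0.222572 ]
now [ 0.423  -0.3441  0.0471] yaw -85.11 tilt y [ 0.005 -0.    -1.   ] F [0.2 2.1 1.7] w 3.64 t 10.55
rows 1
{x:-0.05,y:0.11,z:-0.10,ry:0.002}
```

move_arm([
  {"x": 0, "y": -4, "z": 0, "rx": -0.005, "ry": 0, "rz": 0},
  {"x": 0, "y": -5, "z": 0, "rx": 0, "ry": 0, "rz": 0},
  {"x": 0, "y": -3.5, "z": 0, "rx": 0, "ry": 0, "rz": 0},
])

```text
clock: 10.92
position: [0.4211, -0.342, 0.172]
ee_rot: [-1.251, 1.154, -1.14]
force: [0.4, -0.1, -2.9]
width: 0.39
```

```bash
python3 -c "
from h import *
plan(.6332,-.2226,.17,3.6,n=10)"
```

```text
now [ 0.4211 -0.342   0.172 ] yaw -85.13 tilt y [-0.008  0.004 -1.   ] F [ 0.4 -0.1 -2.9] w 3.58 t 10.93
rows 10
{x:-1.01,y:0.02,z:2.22,ry:-0.172}
{x:-0.62,y:0.02,z:2.36,ry:-0.172}
{x:-0.20,y:0.02,z:2.43,ry:-0.172}
{x:0.22,y:0.02,z:2.42,ry:-0.172}
{x:0.63,y:0.02,z:2.35,ry:-0.172}
{x:1.02,y:0.02,z:2.21,ry:-0.172}
{x:1.38,y:0.02,z:2.00,ry:-0.172}
{x:1.71,y:0.02,z:1.74,ry:-0.172}
{x:1.98,y:0.02,z:1.42,ry:-0.172}
{x:2.19,y:0.02,z:1.06,ry:0.000}
```

move_arm([
  {"x": -1, "y": 0, "z": 2.2, "rx": 0.004, "ry": -0.172, "rz": 0},
  {"x": -0.6, "y": 0, "z": 2.4, "rx": 0, "ry": -0.172, "rz": 0},
  {"x": -0.2, "y": 0, "z": 2.4, "rx": 0, "ry": -0.172, "rz": 0},
  {"x": 0.2, "y": 0, "z": 2.4, "rx": 0, "ry": -0.172, "rz": 0},
  {"x": 0.6, "y": 0, "z": 2.4, "rx": 0, "ry": -0.172, "rz": 0},
  {"x": 1, "y": 0, "z": 2.2, "rx": 0, "ry": -0.172, "rz": 0},
  {"x": 1.4, "y": 0, "z": 2, "rx": 0, "ry": -0.172, "rz": 0},
  {"x": 1.7, "y": 0, "z": 1.7, "rx": 0, "ry": -0.172, "rz": 0},
  {"x": 2, "y": 0, "z": 1.4, "rx": 0, "ry": -0.172, "rz": 0},
  {"x": 2.2, "y": 0, "z": 1.1, "rx": 0, "ry": 0, "rz": 0},
  {"x": 0, "y": 0, "z": 0, "rx": 0, "ry": 0, "rz": 0},
])

```text
clock: 12.3
position: [0.6334, -0.2116, 0.1692]
ee_rot: [-1.561, -0.081, 0.096]
force: [-0.0, -0.3, -3.4]
width: 0.393
```

```bash
python3 -c "
from h import *
plan(.6332,-.2226,.11,3.6)
s=arm.observe();print(s['joints'].round(2))
cv2.imwrite('pics/w6.png',arm.get_image('wrist'))
import pickle;pickle.dump(s,open('w6.pkl','wb'))"
```

```text
now [ 0.6334 -0.2116  0.1692] yaw 6.46 tilt y [-0.01   0.007 -1.   ] F [-0.  -0.3 -3.4] w 3.61 t 12.3
rows 2
{x:-0.07,y:2.96,z:-0.55,ry:0.050}
{x:-0.04,y:2.96,z:-0.55,ry:0.000}
[-0.11  0.62  0.57  1.57 -0.37  1.07  0.67]
```

View pics/w6.png

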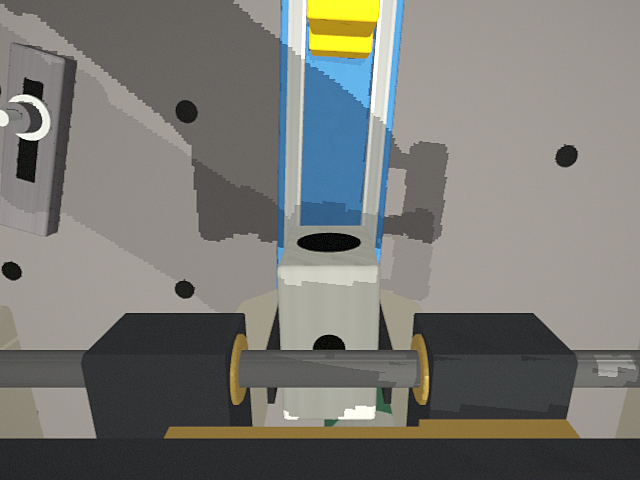

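```bash
python3 -c "
import cv2
i=cv2.imread('pics/w6.png');cv2.imwrite('pics/w6c.png',cv2.resize(i[60:240,260:420],(640,720)) [120:])"
```

```text
(no output)
```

View pics/w6c.png

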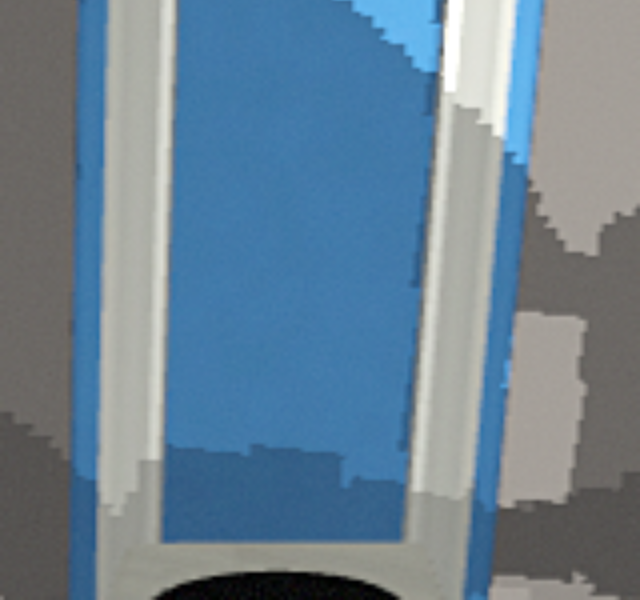

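```bash
python3 -c "
from h import *
import pickle;s=pickle.load(open('w6.pkl','rb'))
for n,v,a,b,z in[('plate',102.5,279.5,395,.012),('plate',227.5,277.75,383.2,.012),('floor',102.5,304,370,.012),('floor',222.5,300.75,361.5,.012),('lip',102.5,286.5,386.7,.031),('lip',222.5,284.2,377.5,.031)]:
  A=wray(s,a,v,z);B=wray(s,b,v,z);print(n,np.linalg.norm(A-B).round(4),((A+B)/2).round(4))
W=[wray(s,*p,.012+.157-.047+.044) for p in[(280,262),(379,264)]];print(W)
"
```

```text
plate 0.0798 [ 0.6277 -0.1221  0.012 ]
plate 0.0795 [ 0.6331 -0.2113  0.012 ]
floor 0.0456 [ 0.6275 -0.1221  0.012 ]
floor 0.0456 [ 0.6332 -0.2074  0.012 ]
lip 0.0648 [ 0.6272 -0.1228  0.031 ]
lip 0.0656 [ 0.6325 -0.2026  0.031 ]
[array([ 0.61216961, -0.18582618,  0.166     ]), array([ 0.64909015, -0.18233214,  0.166     ])]
```

move_arm([
  {"x": 0, "y": 2, "z": -1, "rx": -0.007, "ry": 0.05, "rz": -0.01},
  {"x": 0, "y": 1.5, "z": 0, "rx": 0, "ry": 0, "rz": 0},
  {"x": 0, "y": 0, "z": 0, "rx": 0, "ry": 0, "rz": 0},
])

```text
clock: 12.72
position: [0.6304, -0.2245, 0.1327]
ee_rot: [-1.57, -0.044, 0.048]
force: [-0.2, 0.4, -2.6]
width: 0.39
```

```bash
python3 -c "
from h import *
plan(.6337,-.2215,.105,3.5)"
```

```text
now [ 0.6304 -0.2245  0.1327] yaw 3.33 tilt y [-0.003 -0.    -1.   ] F [-0.2  0.4 -2.6] w 3.58 t 12.72
rows 1
{x:0.35,y:2.77,z:0.28,ry:-0.003}
```

move_arm([
  {"x": 0.35, "y": 1.5, "z": 0.3, "rx": 0, "ry": -0.003, "rz": -0.003},
  {"x": 0, "y": 1.4, "z": 0, "rx": 0, "ry": 0, "rz": 0},
  {"x": 0, "y": 0, "z": 0, "rx": 0, "ry": 0, "rz": 0},
])

```text
clock: 13.1
position: [0.634, -0.2208, 0.1023]
ee_rot: [-1.57, -0.05, 0.049]
force: [0.9, -0.4, -3.7]
width: 0.392
```

```bash
python3 -c "
from h import *
plan(.6337,-.2215,.059,3.5)"
```

```text
now [ 0.634  -0.2208  0.1023] yaw 3.59 tilt y [ 0.001  0.    -1.   ] F [ 0.9 -0.4 -3.7] w 3.6 t 13.1
rows 1
{x:-0.04,y:4.33,z:-0.07,ry:0.002}
```

Well aligned, so lower it with small steps.

move_arm([
  {"x": 0, "y": 1.2, "z": 0, "rx": 0, "ry": 0, "rz": 0},
  {"x": 0, "y": 1.2, "z": 0, "rx": 0, "ry": 0, "rz": 0},
  {"x": 0, "y": 1.1, "z": 0, "rx": 0, "ry": 0, "rz": 0},
  {"x": 0, "y": 0.6, "z": 0, "rx": 0, "ry": 0, "rz": 0},
])

```text
clock: 13.6
position: [0.6346, -0.2209, 0.0591]
ee_rot: [-1.57, -0.051, 0.048]
force: [-0.3, -4.4, 21.8]
width: 0.389
```

```bash
python3 -c "
from h import *
plan(.6337,-.2215,.059,3.5)"
```

```text
now [ 0.6346 -0.2209  0.0591] yaw 3.61 tilt y [ 0.002 -0.    -1.   ] F [-0.3 -4.4 21.8] w 3.57 t 13.6
rows 1
{x:-0.09,y:0.01,z:-0.05,ry:0.002}
```

It's seated on the floor, at the expected height with contact force. Release and lift.

move_arm([
  {"x": 0, "y": -0.1, "z": 0, "rx": 0, "ry": 0, "rz": 0},
  {"x": 0, "y": 0, "z": 0, "rx": 0, "ry": 0, "rz": 0},
  {"x": 0, "y": 0, "z": 0, "rx": 0, "ry": 0, "rz": 0},
  {"x": 0, "y": 0, "z": 0, "rx": 0, "ry": 0, "rz": 0},
  {"x": 0, "y": -2, "z": 0, "rx": 0, "ry": 0, "rz": 0},
  {"x": 0, "y": -4, "z": 0, "rx": 0, "ry": 0, "rz": 0},
  {"x": 0, "y": -5, "z": 0, "rx": 0, "ry": 0, "rz": 0},
  {"x": 0, "y": -2, "z": 0, "rx": 0, "ry": 0, "rz": 0},
], jaw=6)

```text
clock: 14.6
position: [0.6346, -0.2219, 0.1985]
ee_rot: [-1.572, -0.052, 0.046]
force: [0.1, 0.2, -0.7]
width: 0.655
```

```bash
python3 -c "
from h import *
plan(.527,.386,.2,80,step=5.5)
cv2.imwrite('pics/s7.png',cv2.resize(arm.get_image('scene')[200:330,180:400],(800,473)))"
```

```text
now [ 0.6346 -0.2219  0.1985] yaw 3.55 tilt y [ 0.004 -0.001 -1.   ] F [ 0.1  0.2 -0.7] w 6.01 t 14.6
rows 12
{x:-0.58,y:-0.01,z:5.11,ry:-0.167}
{x:0.28,y:-0.01,z:5.14,ry:-0.167}
{x:1.12,y:-0.01,z:5.02,ry:-0.167}
{x:1.94,y:-0.01,z:4.76,ry:-0.167}
{x:2.71,y:-0.01,z:4.38,ry:-0.167}
{x:3.39,y:-0.01,z:3.87,ry:-0.167}
{x:3.99,y:-0.01,z:3.25,ry:-0.167}
{x:4.47,y:-0.01,z:2.54,ry:-0.167}
{x:4.83,y:-0.01,z:1.76,ry:0.000}
{x:4.83,y:-0.01,z:1.76,ry:0.000}
{x:4.83,y:-0.01,z:1.76,ry:0.000}
{x:4.83,y:-0.01,z:1.76,ry:0.000}
```

View pics/s7.png

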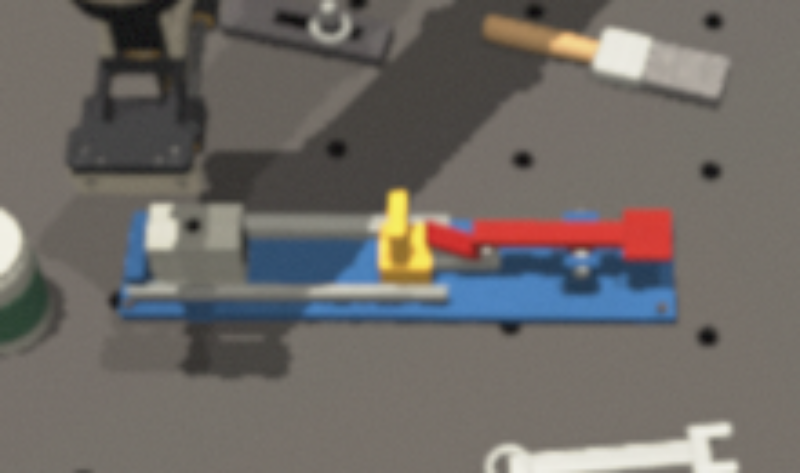

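Block B stands in the track at about (195,240) in the crop. The follower is still latched, with the paddle at (398,225). On to block A.

move_arm([
  {"x": -0.6, "y": 0, "z": 5.1, "rx": 0, "ry": -0.167, "rz": 0},
  {"x": 0.3, "y": 0, "z": 5.1, "rx": 0, "ry": -0.167, "rz": 0},
  {"x": 1.1, "y": 0, "z": 5, "rx": 0, "ry": -0.167, "rz": 0},
  {"x": 1.9, "y": 0, "z": 4.8, "rx": 0, "ry": -0.167, "rz": 0},
  {"x": 2.7, "y": 0, "z": 4.4, "rx": 0, "ry": -0.167, "rz": 0},
  {"x": 3.4, "y": 0, "z": 3.9, "rx": 0, "ry": -0.167, "rz": 0},
  {"x": 4, "y": 0, "z": 3.3, "rx": 0, "ry": -0.167, "rz": 0},
  {"x": 4.5, "y": 0, "z": 2.5, "rx": 0, "ry": -0.167, "rz": 0},
  {"x": 4.8, "y": 0, "z": 1.8, "rx": 0, "ry": 0, "rz": 0},
  {"x": 4.8, "y": 0, "z": 1.8, "rx": 0, "ry": 0, "rz": 0},
  {"x": 4.8, "y": 0, "z": 1.8, "rx": 0, "ry": 0, "rz": 0},
  {"x": 0, "y": 0, "z": 0, "rx": 0, "ry": 0, "rz": 0},
], jaw=9.18)

```text
clock: 16.15
position: [0.5198, 0.346, 0.2091]
ee_rot: [-1.286, -1.126, 1.1]
force: [0.3, 0.2, 0.5]
width: 0.997
```

```bash
python3 -c "
from h import *
plan(.527,.386,.2,80,step=5.5);print(arm.observe()['joints'].round(2))"
```

```text
now [0.5198 0.346  0.2091] yaw 82.35 tilt y [ 0.022 -0.002 -1.   ] F [0.3 0.2 0.5] w 9.16 t 16.15
rows 1
{x:4.06,y:0.91,z:-0.18,ry:0.041}
[-0.82  0.46  0.2   1.65 -0.08  1.03  0.84]
```

move_arm([
  {"x": 4, "y": 0.5, "z": -0.2, "rx": 0.022, "ry": 0.041, "rz": 0},
  {"x": 0, "y": 0, "z": 0, "rx": 0, "ry": 0, "rz": 0},
  {"x": 0, "y": 0, "z": 0, "rx": 0, "ry": 0, "rz": 0},
])

```text
clock: 16.52
position: [0.5288, 0.3833, 0.206]
ee_rot: [-1.29, -1.079, 1.076]
force: [0.6, -0.7, 0.2]
width: 1.002
```

```bash
python3 -c "
from h import *
plan(.527,.386,.2,80,step=5.5)
s=arm.observe();cv2.imwrite('pics/w8.png',arm.get_image('wrist'))
import pickle;pickle.dump(s,open('w8.pkl','wb'))"
```

```text
now [0.5288 0.3833 0.206 ] yaw 79.8 tilt y [ 0.002 -0.001 -1.   ] F [ 0.6 -0.7  0.2] w 9.2 t 16.52
rows 1
{x:0.23,y:0.60,z:0.22,ry:-0.003}
```

View pics/w8.png

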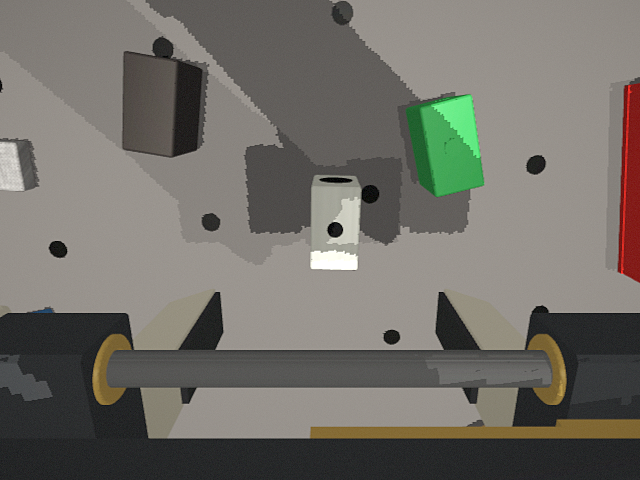

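Block A's top has corners at about (311,187), (360,188), (358,270) and (311,269), with the hole at (335,230). The green block at (445,145) is clear of the jaws.

```bash
python3 -c "
from h import *
import pickle;s=pickle.load(open('w8.pkl','rb'))
W=np.array([wray(s,u,v,.056) for u,v in[(311,187),(360,188),(358,270),(311,269)]]);print(W.round(4),W.mean(0),wray(s,335,230,.056))
d=(W[2]+W[3]-W[0]-W[1]);print(np.degrees(np.arctan2(d[1],d[0])))
h=wray(s,335,230,.056)
plan(h[0],h[1],.046,80)
"
```

```text
[[0.4966 0.3761 0.056 ]
 [0.5035 0.4104 0.056 ]
 [0.5653 0.3992 0.056 ]
 [0.5582 0.3641 0.056 ]] [0.53090886 0.38744962 0.056     ] [0.53107438 0.38742567 0.056     ]
-10.638020905649725
now [0.5285 0.3838 0.206 ] yaw 79.82 tilt y [ 0.002 -0.    -1.   ] F [ 0.1 -0.1  0.2] w 9.16 t 16.57
rows 3
{x:0.14,y:5.33,z:-0.06,ry:-0.003}
{x:0.13,y:5.33,z:-0.06,ry:0.000}
{x:0.13,y:5.33,z:-0.06,ry:0.000}
```

move_arm([
  {"x": 0.3, "y": 3, "z": -0.1, "rx": 0, "ry": 0, "rz": 0},
  {"x": 0, "y": 3, "z": 0, "rx": 0, "ry": 0, "rz": 0},
  {"x": 0, "y": 3, "z": 0, "rx": 0, "ry": 0, "rz": 0},
  {"x": 0, "y": 0, "z": 0, "rx": 0, "ry": 0, "rz": 0},
])

```text
clock: 17.08
position: [0.5324, 0.3822, 0.1167]
ee_rot: [-1.293, -1.078, 1.07]
force: [0.2, -0.1, 0.5]
width: 0.998
```

```bash
python3 -c "
from h import *
plan(.53,.387,.046,79.6)"
```

```text
now [0.5324 0.3822 0.1167] yaw 79.55 tilt y [ 0.006  0.001 -1.   ] F [ 0.2 -0.1  0.5] w 9.16 t 17.07
rows 2
{x:0.22,y:3.54,z:0.16,ry:-0.001}
{x:0.22,y:3.54,z:0.16,ry:0.000}
```

move_arm([
  {"x": 0.5, "y": 1.7, "z": 0.3, "rx": 0.006, "ry": 0, "rz": 0},
  {"x": 0, "y": 1.7, "z": 0, "rx": 0, "ry": 0, "rz": 0},
  {"x": 0, "y": 1.7, "z": 0, "rx": 0, "ry": 0, "rz": 0},
  {"x": 0, "y": 1.7, "z": 0, "rx": 0, "ry": 0, "rz": 0},
  {"x": 0, "y": 0, "z": 0, "rx": 0, "ry": 0, "rz": 0},
])

```text
clock: 17.7
position: [0.5318, 0.3882, 0.047]
ee_rot: [-1.289, -1.076, 1.07]
force: [-0.5, 1.0, -0.3]
width: 1.0
```

```bash
python3 -c "
from h import *
plan(.53,.387,.046,79.6)"
```

```text
now [0.5318 0.3882 0.047 ] yaw 79.51 tilt y [ 0.002  0.004 -1.   ] F [-0.5  1.  -0.3] w 9.18 t 17.7
rows 1
{x:-0.15,y:0.10,z:0.15,ry:-0.002}
```

move_arm([
  {"x": -0.1, "y": 0, "z": 0.1, "rx": 0, "ry": 0, "rz": 0},
  {"x": 0, "y": 0, "z": 0, "rx": 0, "ry": 0, "rz": 0},
  {"x": 0, "y": 0, "z": 0, "rx": 0, "ry": 0, "rz": 0},
  {"x": 0, "y": 0, "z": 0, "rx": 0, "ry": 0, "rz": 0},
  {"x": 0, "y": 0, "z": 0, "rx": 0, "ry": 0, "rz": 0},
  {"x": 0, "y": 0, "z": 0, "rx": 0, "ry": 0, "rz": 0},
], jaw=0)

```text
clock: 18.45
position: [0.5317, 0.388, 0.0489]
ee_rot: [-1.289, -1.079, 1.067]
force: [0.2, -2.5, 0.8]
width: 0.402
```

move_arm([
  {"x": 0, "y": -4, "z": 0, "rx": 0, "ry": 0, "rz": 0},
  {"x": 0, "y": -5, "z": 0, "rx": 0, "ry": 0, "rz": 0},
  {"x": 0, "y": -4, "z": 0, "rx": 0, "ry": 0, "rz": 0},
])

```text
clock: 18.82
position: [0.5284, 0.3854, 0.1772]
ee_rot: [-1.289, -1.07, 1.076]
force: [0.2, 0.3, -2.2]
width: 0.39
```

```bash
python3 -c "
from h import *
plan(.6298,-.150,.18,3.5,n=12)"
```

```text
now [0.5284 0.3854 0.1772] yaw 79.51 tilt y [-0.003 -0.001 -1.   ] F [ 0.2  0.3 -2.2] w 3.58 t 18.82
rows 12
{x:-4.23,y:-0.02,z:-1.64,ry:0.166}
{x:-3.90,y:-0.02,z:-2.32,ry:0.166}
{x:-3.47,y:-0.02,z:-2.93,ry:0.166}
{x:-2.94,y:-0.02,z:-3.46,ry:0.166}
{x:-2.32,y:-0.02,z:-3.90,ry:0.166}
{x:-1.65,y:-0.02,z:-4.23,ry:0.166}
{x:-0.93,y:-0.02,z:-4.45,ry:0.166}
{x:-0.18,y:-0.02,z:-4.54,ry:0.166}
{x:0.57,y:-0.02,z:-4.50,ry:0.000}
{x:0.57,y:-0.02,z:-4.50,ry:0.000}
{x:0.57,y:-0.02,z:-4.50,ry:0.000}
{x:0.57,y:-0.02,z:-4.50,ry:0.000}
```

move_arm([
  {"x": -4.2, "y": 0, "z": -1.6, "rx": 0, "ry": 0.166, "rz": 0},
  {"x": -3.9, "y": 0, "z": -2.3, "rx": 0, "ry": 0.166, "rz": 0},
  {"x": -3.5, "y": 0, "z": -2.9, "rx": 0, "ry": 0.166, "rz": 0},
  {"x": -2.9, "y": 0, "z": -3.5, "rx": 0, "ry": 0.166, "rz": 0},
  {"x": -2.3, "y": 0, "z": -3.9, "rx": 0, "ry": 0.166, "rz": 0},
  {"x": -1.6, "y": 0, "z": -4.2, "rx": 0, "ry": 0.166, "rz": 0},
  {"x": -0.9, "y": 0, "z": -4.4, "rx": 0, "ry": 0.166, "rz": 0},
  {"x": -0.2, "y": 0, "z": -4.5, "rx": 0, "ry": 0.166, "rz": 0},
  {"x": 0.6, "y": 0, "z": -4.5, "rx": 0, "ry": 0, "rz": 0},
  {"x": 0.6, "y": 0, "z": -4.5, "rx": 0, "ry": 0, "rz": 0},
  {"x": 0.6, "y": 0, "z": -4.5, "rx": 0, "ry": 0, "rz": 0},
  {"x": 0, "y": 0, "z": 0, "rx": 0, "ry": 0, "rz": 0},
])

```text
clock: 20.32
position: [0.611, -0.1178, 0.1765]
ee_rot: [-1.567, -0.012, 0.017]
force: [-0.4, 1.0, -2.5]
width: 0.397
```

```bash
python3 -c "
from h import *
plan(.6295,-.1447,.15,3.5)"
```

```text
now [ 0.611  -0.1178  0.1765] yaw 1.07 tilt y [-0.003  0.004 -1.   ] F [-0.4  1.  -2.5] w 3.64 t 20.32
rows 1
{x:1.80,y:2.65,z:-2.73,ry:-0.042}
```

move_arm([
  {"x": 1.8, "y": 0, "z": -2.7, "rx": -0.004, "ry": -0.042, "rz": -0.003},
  {"x": 0, "y": 1, "z": 0, "rx": 0, "ry": 0, "rz": 0},
  {"x": 0, "y": 0, "z": 0, "rx": 0, "ry": 0, "rz": 0},
])

```text
clock: 20.7
position: [0.629, -0.1422, 0.1646]
ee_rot: [-1.568, -0.047, 0.052]
force: [0.4, 0.1, -2.7]
width: 0.392
```

```bash
python3 -c "
from h import *
plan(.6295,-.1447,.11,3.5)
s=arm.observe();cv2.imwrite('pics/w9.png',arm.get_image('wrist'))
import pickle;pickle.dump(s,open('w9.pkl','wb'))"
```

```text
now [ 0.629  -0.1422  0.1646] yaw 3.62 tilt y [-0.003  0.002 -1.   ] F [ 0.4  0.1 -2.7] w 3.6 t 20.7
rows 1
{x:0.03,y:5.46,z:-0.25,ry:0.002}
```

View pics/w9.png

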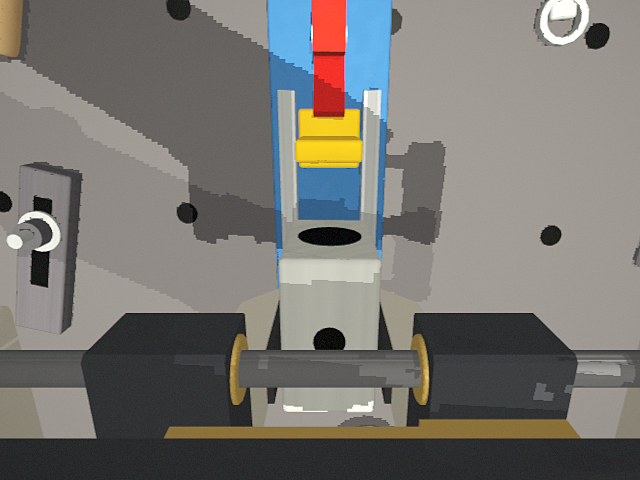

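```bash
python3 -c "
from h import *
import pickle;s=pickle.load(open('w9.pkl','rb'))
for v,z,a,b in[(165,.085,296,363),(160,.012,300,362)]:
  P=(wray(s,a,v,z)+wray(s,b,v,z))/2;print(P, 'track',(P[1]+.2585)/.998)
"
```

```text
[ 0.62581789 -0.08725559  0.085     ] track 0.17158758628494652
[ 0.62705058 -0.09221094  0.012     ] track 0.16662230886891333
```

The paddle front is at row 165, so travel is about 0.164. The slot for block A spans roughly 0.069 to 0.164, and I'm aiming at 0.115.

move_arm([
  {"x": 0, "y": 2, "z": -0.2, "rx": -0.002, "ry": 0, "rz": -0.003},
  {"x": 0, "y": 2, "z": 0, "rx": 0, "ry": 0, "rz": 0},
  {"x": 0, "y": 1.3, "z": 0, "rx": 0, "ry": 0, "rz": 0},
  {"x": 0, "y": 0, "z": 0, "rx": 0, "ry": 0, "rz": 0},
])

```text
clock: 21.25
position: [0.63, -0.1407, 0.1122]
ee_rot: [-1.569, -0.055, 0.05]
force: [-0.7, 0.3, -2.2]
width: 0.39
```

```bash
python3 -c "
from h import *
plan(.6295,-.1447,.061,3.5)"
```

```text
now [ 0.63   -0.1407  0.1122] yaw 3.82 tilt y [ 0.003  0.001 -1.   ] F [-0.7  0.3 -2.2] w 3.58 t 21.25
rows 1
{x:-0.08,y:5.12,z:-0.39,ry:0.006}
```

move_arm([
  {"x": -0.1, "y": 0.5, "z": -0.4, "rx": 0, "ry": 0.005, "rz": 0.003},
  {"x": 0, "y": 0.5, "z": 0, "rx": 0, "ry": 0, "rz": 0},
  {"x": 0, "y": 0, "z": 0, "rx": 0, "ry": 0, "rz": 0},
])

```text
clock: 21.62
position: [0.6301, -0.1451, 0.1032]
ee_rot: [-1.569, -0.05, 0.047]
force: [0.5, 0.3, -1.8]
width: 0.395
```

```bash
python3 -c "
from h import *
plan(.6295,-.1447,.061,3.5)"
```

```text
now [ 0.6301 -0.1451  0.1032] yaw 3.53 tilt y [ 0.002  0.001 -1.   ] F [ 0.5  0.3 -1.8] w 3.63 t 21.62
rows 1
{x:-0.06,y:4.22,z:0.04,ry:0.001}
```

move_arm([
  {"x": -0.05, "y": 1.2, "z": 0, "rx": 0, "ry": 0, "rz": 0.002},
  {"x": 0, "y": 1.2, "z": 0, "rx": 0, "ry": 0, "rz": 0},
  {"x": 0, "y": 1, "z": 0, "rx": 0, "ry": 0, "rz": 0},
  {"x": 0, "y": 0.5, "z": 0, "rx": 0, "ry": 0, "rz": 0},
])

```text
clock: 22.12
position: [0.6297, -0.1451, 0.0616]
ee_rot: [-1.569, -0.049, 0.048]
force: [0.7, 0.5, -2.2]
width: 0.392
```

```bash
python3 -c "
from h import *
plan(.6295,-.1447,.061,3.5)"
```

```text
now [ 0.6297 -0.1451  0.0616] yaw 3.53 tilt y [ 0.     0.001 -1.   ] F [ 0.7  0.5 -2.2] w 3.6 t 22.12
rows 1
{x:-0.02,y:0.06,z:0.04,ry:0.001}
```

Not touching the floor yet, so go a little lower.

move_arm([
  {"x": 0, "y": 0.2, "z": 0, "rx": 0, "ry": 0, "rz": 0},
  {"x": 0, "y": 0.2, "z": 0, "rx": 0, "ry": 0, "rz": 0},
])

```text
clock: 22.38
position: [0.6295, -0.1451, 0.0607]
ee_rot: [-1.567, -0.048, 0.047]
force: [-9.0, 5.1, 27.2]
width: 0.392
```

move_arm([
  {"x": 0, "y": -0.1, "z": 0, "rx": 0, "ry": 0, "rz": 0},
  {"x": 0, "y": 0, "z": 0, "rx": 0, "ry": 0, "rz": 0},
  {"x": 0, "y": 0, "z": 0, "rx": 0, "ry": 0, "rz": 0},
  {"x": 0, "y": 0, "z": 0, "rx": 0, "ry": 0, "rz": 0},
  {"x": 0, "y": -2, "z": 0, "rx": 0, "ry": 0, "rz": 0},
  {"x": 0, "y": -4, "z": 0, "rx": 0, "ry": 0, "rz": 0},
  {"x": 0, "y": -4, "z": 0, "rx": 0, "ry": 0, "rz": 0},
  {"x": 0, "y": -2, "z": 0, "rx": 0, "ry": 0, "rz": 0},
  {"x": 0, "y": 0, "z": 0, "rx": 0, "ry": 0, "rz": 0},
], jaw=6)

```text
clock: 23.5
position: [0.6305, -0.1466, 0.191]
ee_rot: [-1.569, -0.051, 0.043]
force: [-0.2, 0.9, -0.9]
width: 0.653
```

```bash
python3 -c "
from h import *
plan(.613,.0955,.18,3.5,step=5.5)
cv2.imwrite('pics/s10.png',cv2.resize(arm.get_image('scene')[200:330,180:400],(800,473)))"
```

```text
now [ 0.6305 -0.1466  0.191 ] yaw 3.42 tilt y [ 0.005  0.001 -1.   ] F [-0.2  0.9 -0.9] w 6.0 t 23.5
rows 5
{x:-0.06,y:0.22,z:4.85,ry:-0.001}
{x:-0.05,y:0.22,z:4.85,ry:0.000}
{x:-0.05,y:0.22,z:4.85,ry:0.000}
{x:-0.05,y:0.22,z:4.85,ry:0.000}
{x:-0.05,y:0.22,z:4.85,ry:0.000}
```

View pics/s10.png

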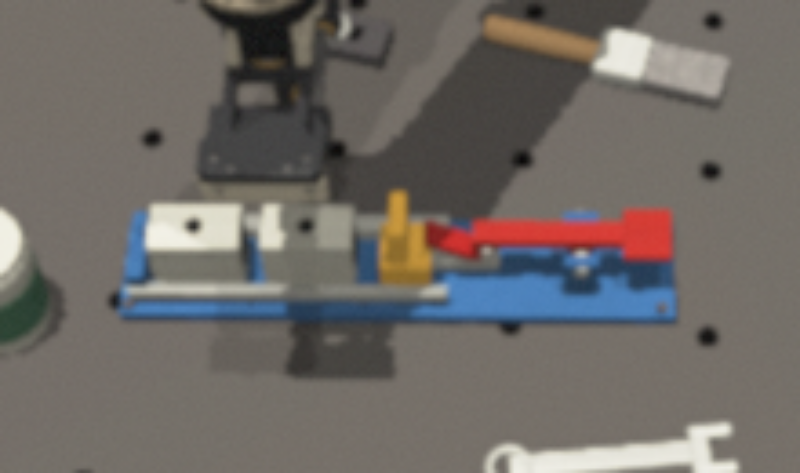

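Both blocks stand in the track at (195,240) and (308,240), with equal tops and gaps either side. The follower is still latched. Next is the pad.

move_arm([
  {"x": -0.1, "y": 0, "z": 4.9, "rx": 0, "ry": 0, "rz": 0.005},
  {"x": -0.1, "y": 0, "z": 4.9, "rx": 0, "ry": 0, "rz": 0},
  {"x": -0.1, "y": 0, "z": 4.9, "rx": 0, "ry": 0, "rz": 0},
  {"x": 0, "y": 0, "z": 4.9, "rx": 0, "ry": 0, "rz": 0},
  {"x": 0, "y": 0, "z": 4, "rx": 0, "ry": 0, "rz": 0},
  {"x": 0, "y": 0, "z": 0, "rx": 0, "ry": 0, "rz": 0},
], jaw=0)

```text
clock: 24.3
position: [0.6091, 0.0954, 0.1839]
ee_rot: [-1.571, -0.037, 0.054]
force: [0.0, -0.4, -0.9]
width: 0.046
```

```bash
python3 -c "
from h import *
plan(.6138,.096,.1,3.5,step=3)
s=arm.observe();i=arm.get_image('scene');cv2.imwrite('pics/s11.png',cv2.resize(i[200:330,180:400],(800,473)))"
```

```text
now [0.6091 0.0954 0.1839] yaw 3.29 tilt y [-0.011 -0.001 -1.   ] F [ 0.  -0.4 -0.9] w 0.42 t 24.3
rows 3
{x:0.16,y:2.80,z:0.01,ry:-0.004}
{x:0.16,y:2.80,z:0.01,ry:0.000}
{x:0.16,y:2.80,z:0.01,ry:0.000}
```

View pics/s11.png

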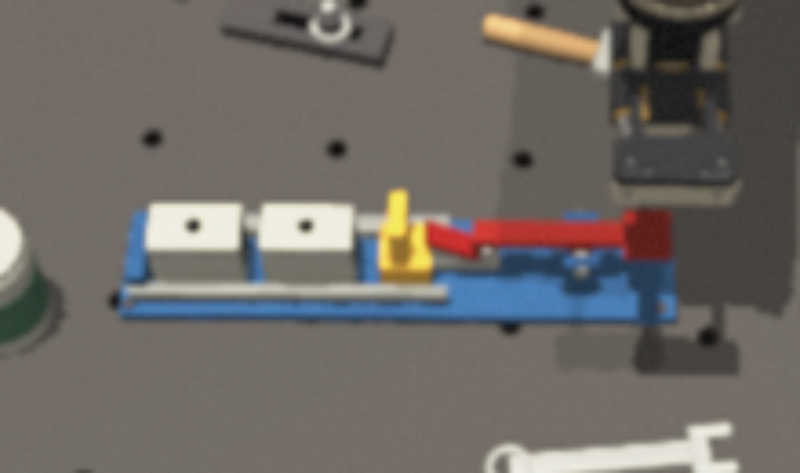

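move_arm([
  {"x": 0.4, "y": 2.5, "z": 0, "rx": 0, "ry": 0, "rz": -0.01},
  {"x": 0, "y": 2.5, "z": 0, "rx": 0, "ry": 0, "rz": 0},
  {"x": 0, "y": 2, "z": 0, "rx": 0, "ry": 0, "rz": 0},
  {"x": 0, "y": 0, "z": 0, "rx": 0, "ry": 0, "rz": 0},
])

```text
clock: 24.85
position: [0.6124, 0.086, 0.1107]
ee_rot: [-1.576, -0.036, 0.04]
force: [0.1, -0.3, 0.7]
width: 0.003
```

```bash
python3 -c "
from h import *
print(ray('scene',358.2,264.6,.061))
plan(.6138,.096,.08,3.5,step=3)"
```

```text
[0.61682989 0.0932368  0.061     ]
now [0.6124 0.086  0.1107] yaw 2.74 tilt y [-0.002 -0.006 -1.   ] F [ 0.1 -0.3  0.7] w 0.02 t 24.85
rows 2
{x:0.10,y:1.53,z:0.50,ry:-0.013}
{x:0.10,y:1.53,z:0.49,ry:0.000}
```

Move 0.8 cm along the track and lower to just above the pad.

move_arm([
  {"x": 0.2, "y": 0, "z": 0.9, "rx": 0.006, "ry": -0.013, "rz": 0},
  {"x": 0, "y": 1.3, "z": 0, "rx": 0, "ry": 0, "rz": 0},
  {"x": 0, "y": 1.2, "z": 0, "rx": 0, "ry": 0, "rz": 0},
  {"x": 0, "y": 0, "z": 0, "rx": 0, "ry": 0, "rz": 0},
])

```text
clock: 25.35
position: [0.615, 0.0943, 0.0856]
ee_rot: [-1.57, -0.047, 0.047]
force: [-0.3, -0.2, -0.5]
width: 0.001
```

move_arm([
  {"x": 0, "y": 0.6, "z": 0, "rx": 0, "ry": 0, "rz": 0},
  {"x": 0, "y": 0.6, "z": 0, "rx": 0, "ry": 0, "rz": 0},
  {"x": 0, "y": 0.5, "z": 0, "rx": 0, "ry": 0, "rz": 0},
  {"x": 0, "y": 0.3, "z": 0, "rx": 0, "ry": 0, "rz": 0},
])

```text
clock: 25.85
position: [0.6159, 0.0971, 0.0677]
ee_rot: [-1.565, -0.05, 0.047]
force: [-2.5, -0.1, 8.3]
width: 0.003
```

```bash
python3 -c "
from h import *
plan(.6145,.095,.068,3.5)
i=arm.get_image('scene');cv2.imwrite('pics/s12.png',cv2.resize(i[200:330,180:400],(800,473)))"
```

```text
now [0.6159 0.0971 0.0677] yaw 3.54 tilt y [ 0.002  0.005 -1.   ] F [-2.5 -0.1  8.3] w 0.03 t 25.85
rows 1
{x:-0.15,y:-0.03,z:-0.20,ry:0.001}
```

View pics/s12.png

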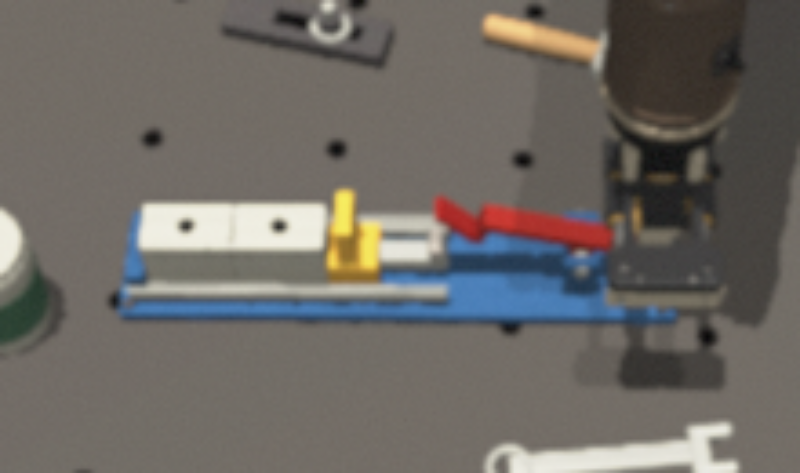

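The follower has closed on both blocks. I'll release the pad, lift clear and check.

move_arm([
  {"x": 0, "y": -1, "z": 0, "rx": 0, "ry": 0, "rz": 0},
  {"x": 0, "y": -3, "z": 0, "rx": 0, "ry": 0, "rz": 0},
  {"x": 0, "y": -5, "z": 0, "rx": 0, "ry": 0, "rz": 0},
  {"x": -2, "y": -4, "z": -5, "rx": 0, "ry": 0, "rz": 0},
  {"x": -2, "y": -2, "z": -5, "rx": 0, "ry": 0, "rz": 0},
  {"x": 0, "y": -2, "z": -5, "rx": 0, "ry": 0, "rz": 0},
  {"x": 0, "y": 0, "z": -5, "rx": 0, "ry": 0, "rz": 0},
  {"x": 0, "y": 0, "z": -5, "rx": 0, "ry": 0, "rz": 0},
  {"x": 0, "y": 0, "z": 0, "rx": 0, "ry": 0, "rz": 0},
  {"x": 0, "y": 0, "z": 0, "rx": 0, "ry": 0, "rz": 0},
])

```text
clock: 27.15
position: [0.593, -0.1596, 0.2408]
ee_rot: [-1.567, -0.056, 0.044]
force: [0.4, 0.3, 0.3]
width: 0.002
```

```bash
python3 -c "
from h import *
s=arm.observe();print(s['position'],s['force'],s['clock'])
import pickle;pickle.dump(s,open('w13.pkl','wb'))
cv2.imwrite('pics/w13.png',arm.get_image('wrist'))
i=arm.get_image('scene');cv2.imwrite('pics/s13.png',cv2.resize(i[140:360,120:480],(800,489)))"
```

```text
[ 0.59298393 -0.15962109  0.24076193] [0.443181   0.29447881 0.29589323] 27.15
```

View pics/w13.png

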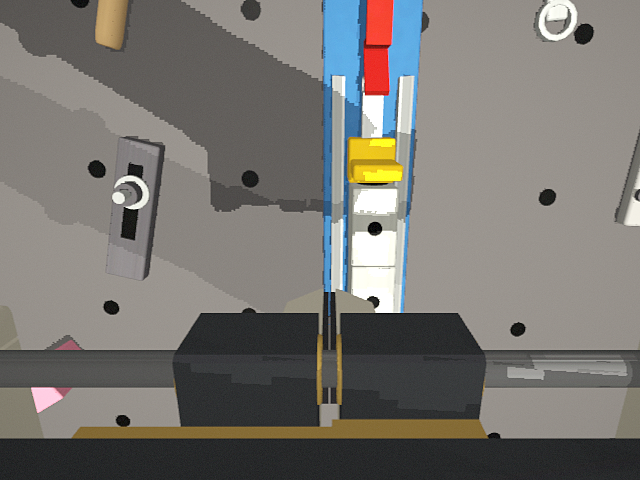

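View pics/s13.png

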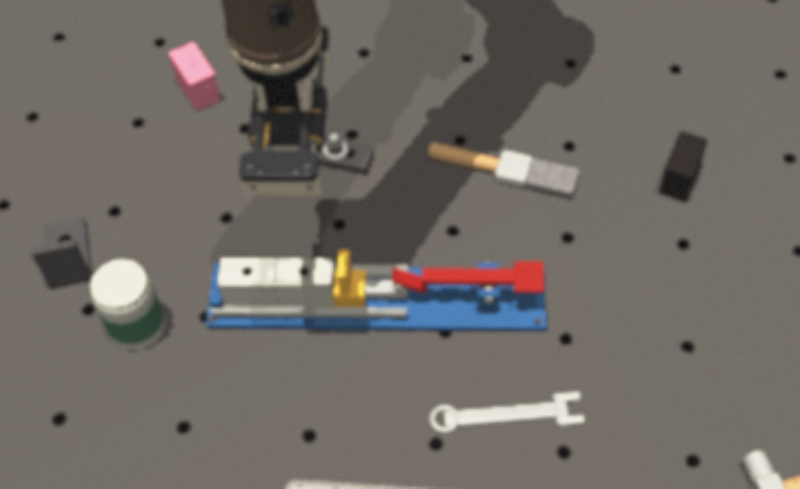

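```bash
python3 -c "
from h import *
import pickle;s=pickle.load(open('w13.pkl','rb'))
P=(wray(s,351,182,.085)+wray(s,403,182,.085))/2;print(P,'travel',(P[1]+.2585)/.998-.008)
for u,v in[(375,229),(373,301)]:
  h=wray(s,u,v,.068);print('hole',h,'track',(h[1]+.2585)/.998,'off',h[0]-(.6331-.0605*(h[1]+.2113)))
print(arm.observe()['dq'].round(4))
"
```

```text
[ 0.62700343 -0.123379    0.085     ] travel 0.12739178715044444
hole [ 0.63136054 -0.16329376  0.068     ] track 0.09539703565758025 off 0.0011649153973870563
hole [ 0.63573644 -0.22589495  0.068     ] track 0.03267039452177153 off 0.0017534415229304434
[-0.0138 -0.0006 -0.0078  0.0003 -0.003   0.0011  0.0022]
```

Travel measures 0.127, with the block centres at 0.033 and 0.095. The catch is level and the arm is clear. Handing in.

```bash
python3 -c "
from cell import arm
print(arm.sign_off())"
```

```text
the job is handed in; nothing more can be done
None
```

I finished the task and handed it in at about 27 s of the 72 s allowed; the sign-off gives no verdict, so these are my own checks.

- **Follower:** I pushed it back with shut fingers until the red catch held it with the fingers clear of it. It read about 0.164 m of travel while latched.
- **Blocks:** I set one bored aluminium block (near the stop), then the other, upright in the track. A press on the red pad then let the follower close on them.
- **Final position:** The wrist picture gave follower travel of about 0.127 m. The block centres were at about 0.033 and 0.095 m along the track, within 2 mm of the centre line, and the blocks touch each other.
- **Final state:** The catch looked level and the arm was clear, with no force beyond sensor noise.
- **Other things:** The dark block, wrench, brush, strap clamp, can and angle bracket showed no visible shift in the last scene picture, nor did the pink look-alike. The green look-alike was outside that last crop, but nothing went near it.

No check failed. The overhead and wrist cameras disagreed by 2 to 4 mm on some positions; I used the wrist readings for the magazine and the blocks, and a blend of the views for the pad.

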